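# Pack the brass embedding angles and their forceps into the set tray

### The arm

A 6-joint arm with a two-finger parallel gripper is mounted at the origin on a cart in front of the work surface, level with it; the furniture and walls round the work are solid. World frame = base frame: x ahead of the robot, y to its left, z up, the work surface at z = 0. Lengths are in mm, angles in rad, forces in N, time in s.
With the tool pointing down it reaches from about 275 to 1000 mm from the base axis. Payload 8.4 kg.
Tool frame: the origin (TCP) lies midway between the tips of the shut fingers; the grasp point (between the pads) lies 19 mm behind it; y points along the fingers, z is the direction in which the jaws open and shut, and the axes are right-handed (so a half turn about y gives the same grasp; the last joint's range is limited). The gripper opens to 85 mm and grips with 20 to 120 N. Pads are 22 mm wide; open, the fingers measure 114 mm over their backs; the gripper's body (76 mm by 85 mm) begins 54 mm behind the grasp point. The pads swing forward as they close: fully open they stand 13 mm farther back than shut.
Start: joints at [-1.164, 0.353, 1.633, -0, 1.155, -0.002], TCP at [248.442, -573.502, 231.281] pointing down, gripper open.
Joint ranges: [-2.63, 2.63], [-0.92, 2.1], [0.06, 2.66], [-1.3, 4.44], [0, 2.69], [-3.02, 3.02]. Speed limits (rad/s): [2.22, 2.22, 2.79, 3.14, 3.14, 3.14].

### API

Orientations are given as [roll, pitch, yaw] about the fixed x, y, z axes, in that order (R = Rz(yaw) Ry(pitch) Rx(roll)).
In Python, from rig import r, imaging gives the robot as it stands. The module is installed in compiled form; this text tells all that it offers.
- The arm moves only by the tool send_rows, never from a script. Its argument "series" is a list of rows, each a list of 6 numbers: the shift along the tool's x, y, z in m, then the turn, a rotation vector about the tool's x, y, z in degrees. In form: [[dx, dy, dz, ax, ay, az], ...]. A call has 1 to 8 rows; each row shifts and turns the commanded pose from where the row before left it, along the tool's axes as they then stand; what a row does not reach is not made up. A row lasts 1/10 s, in which the tool goes at most 50 mm and 8.59 degrees, less where a joint would pass 70% of its speed; a pose out of reach is approached as far as the arm can. A call is refused whole if a number of a shift passes 0.05 or a number of a turn 8.59, either way. A call with a gripper value outside its range is refused whole. "gripper" is the opening, from 0 (shut) to 1 (fully open), set as the call begins (left out, the last holds). The fingers move at their own pace and stop on an object; "squeeze" is the grip in N (left out, the last holds). Time passes only in rows, so rows that do not move let the fingers close. It gives the time, the measured TCP pose, the force and the opening at its end, in the units of the state.
- r.sense(): the state, without advancing time (a new reading comes with each control period).
- imaging.grab_frame(name): name is "scene" or "top" or "wrist"; returns a dict with "frame" (400x640x3 uint8, red, green, blue), "depth" (400x640 float32, mm along the optical axis (not along the pixel's ray), 0 where there is no reading), "intrinsics" (3x3 intrinsics, pixels), "origin" and "rotation" of the camera in the world. Camera axes: x right, y down, z forward; pixel columns grow to the right and rows downward; lengths in mm; the calibration is good to about 2 mm. A picture is of the moment at which its call begins.
- r.sign_off(): hands the job in, once; it reports no verdict.
The state is a dict: "clock": time; "qpos": joint angles; "qvel": joint speeds; "joint_efforts": joint torques, N m; "eef_pos": TCP position; "tcp_rot": TCP orientation; "contact_force": force on the tool from outside, world axes, zero at the start; "wrist_torque": the same for the moment, N m; "opening": opening from 0.0 (shut) to 1.0 (fully open).
Only numpy, scipy, OpenCV 4.12 (cv2) and the standard library are available. Lean on these libraries where they do the work, as an engineer would, in place of code of your own. Each camera call takes 0.05 s, during which the arm holds its last target.

### The job

Pack the brass embedding set away in its steel tray: nest the three brass angles one inside another in the blue V-shaped holder, the largest against the holder, the medium one close inside it and the smallest close inside that, legs parallel and all lying flat on the tray floor. Lay the steel forceps across the two black rubber rests in front of them. Leave the grey aluminium angle and the dark steel bracket with screw holes where they lie; they are not part of the set.

Things in the scene. Friction and masses are not known exactly. Their poses are not given: they have to be found in the camera images.
- tray_v (a point): fixed steel tray 132 x 152 mm, rim 11 mm, floor 3 mm above the table. Point: inside corner of its blue V holder, on the floor: two strips at 90 degrees, 68 mm long, 10 mm high, opening to the tray's front. x: bisector, out at the corner; y: tray's length. Nested angles have their x along this x; parts just touching, the posts stand 7.1, 21.2, 35.4 mm towards -x; 2 to 4 mm play per leg is normal.
- tray_rests (a point): midway between that tray's two black rubber rests, at their top face, 19 mm above the table. They are bars along x, 44 x 8 mm, 70 mm apart along y, each with a 7 mm nub at either end, 36 mm clear between. Axes as tray_v, which lies 90 mm along +x and 16 mm lower. The forceps lie across both, long side along y, either way round. A tall blue cabinet door rises 55 to 75 mm behind tray_v.
- large_angle_post (a point): largest brass embedding angle, flat L: two legs 78 mm long outside, 10 mm thick, 12 mm high, meeting in a square corner that carries an upright 10 x 10 mm lifting post, top 38 mm above the underside. Point: middle of the post, 25 mm above the underside, 7.1 mm inside the outer corner. x: bisector, pointing out at the corner (legs run back at 45 degrees either side); post faces square to x, y. Balances 23 mm behind the post.
- medium_angle_post (a point): medium brass embedding angle, flat L: two legs 54 mm long outside, 10 mm thick, 12 mm high, meeting in a square corner that carries an upright 10 x 10 mm lifting post, top 38 mm above the underside. Point: middle of the post, 25 mm above the underside, 7.1 mm inside the outer corner. x: bisector, pointing out at the corner (legs run back at 45 degrees either side); post faces square to x, y. Balances 14 mm behind the post.
- small_angle_post (a point): smallest brass embedding angle, flat L: two legs 30 mm long outside, 10 mm thick, 12 mm high, meeting in a square corner that carries an upright 10 x 10 mm lifting post, top 38 mm above the underside. Point: middle of the post, 25 mm above the underside, 7.1 mm inside the outer corner. x: bisector, pointing out at the corner (legs run back at 45 degrees either side); post faces square to x, y. Balances 6 mm behind the post.
- forceps_mid (a point): plain steel tweezer forceps lying flat, 125 mm long, 18 mm wide, 9 mm thick, 22 g; pinched across the middle. Point: their centre, 4.5 mm above the underside; y along their length, z up.
- grey_angle_post (a point): grey aluminium angle, to be left alone: two legs 78 mm long outside, 10 mm thick, 12 mm high, meeting in a square corner that carries an upright 10 x 10 mm lifting post, top 38 mm above the underside. Point: middle of the post, 25 mm above the underside, 7.1 mm inside the outer corner. x: bisector, pointing out at the corner (legs run back at 45 degrees either side); post faces square to x, y. Balances 23 mm behind the post.
- bracket_mid (a point): dark steel corner bracket of folded 3 mm sheet, two legs 40 mm long, 16 mm high, with two screw holes each and no post; to be left alone. Point: middle of its outline, half-way up.

How it is judged:
By the outcome, as a careful person would: the job done as asked, in the order asked, and still so for the second after the job is handed in, with the robot touching nothing.
It also fails if it takes over 144 s, if anything falls off the work surface, if the arm or the gripper's body presses on something with over 40 N, if the wrist force passes 120 N, or if a joint passes its speed limit or range.

## Working session

There is one attempt and no reset: what is moved stays moved. The work goes in short steps, Python scripts to look and compute and a tool call to move; the robot and the scene stay as the last step left them, time stands still between calls to the robot, and variables do not carry over. Pictures are saved under pics/ and viewed, and the job is handed in when it is done.

Besides the shell and the picture viewer there is one more tool, called as a command line: name --pt "numbers of a row" for each row, then --argument value for the rest. send_rows: Moves the arm, as the interface text tells. Its arguments: {"type":"object","properties":{"series":{"type":"array","items":{"type":"array","items":{"type":"number"}}},"gripper":{"type":"number"},"squeeze":{"type":"number"}},"required":["series"]}

```bash
mkdir -p pics; ls
python3 - <<'E'
from rig import r, imaging
import cv2, numpy as np
s=r.sense(); print(s)
for n in ["scene","top","wrist"]:
    f=imaging.grab_frame(n); cv2.imwrite(f"pics/{n}0.png",f["frame"][:,:,::-1]); np.savez(f"pics/{n}0.npz",**f)
    print(n,f["intrinsics"].tolist(),f["origin"],np.round(f["rotation"],4).tolist())
E
```

```text
pics
{'clock': 0.0, 'qpos': array([-1.16437588e+00,  3.53642104e-01,  1.63414659e+00,  2.76540272e-05,
        1.15521544e+00, -2.39119920e-03]), 'qvel': array([ 1.12086699e-03,  1.25519269e-04,  2.93217976e-05,  2.46641917e-04,
        8.67746666e-04, -6.09551038e-04]), 'joint_efforts': array([-1.58731593e-03, -6.05253696e+01, -3.42067802e+01,  1.41144415e-04,
        9.50746879e-03,  1.65377480e-05]), 'eef_pos': array([ 248.26937211, -573.04181752,  230.56013439]), 'tcp_rot': array([-1.57220775e+00,  2.86594535e-05, -2.73279221e+00]), 'contact_force': array([-0.1552579 , -0.04547248,  0.6723035 ]), 'wrist_torque': array([ 0.02611925, -0.01323884, -0.01113902]), 'opening': 0.99816956312819}
scene [[501.95514717708244, 0.0, 315.43143728615627], [0.0, 501.95514717708244, 204.90567294043115], [0.0, 0.0, 1.0]] [ 73.5103575  537.0692644  909.19672883] [-2.4849, -0.0012, -2.5468]
top [[496.13654491923427, 0.0, 336.8671005981139], [0.0, 496.13654491923427, 199.3791848972652], [0.0, 0.0, 1.0]] [ 311.30495607   -8.63541088 1316.16141262] [-3.0158, -0.0283, -1.5501]
wrist [[320.503312000066, 0.0, 319.51908414353426], [0.0, 320.503312000066, 203.63433897742502], [0.0, 0.0, 1.0]] [ 316.24511441 -545.0076338   373.02878485] [2.8509, 0.0012, -1.1621]
```

View pics/top0.png

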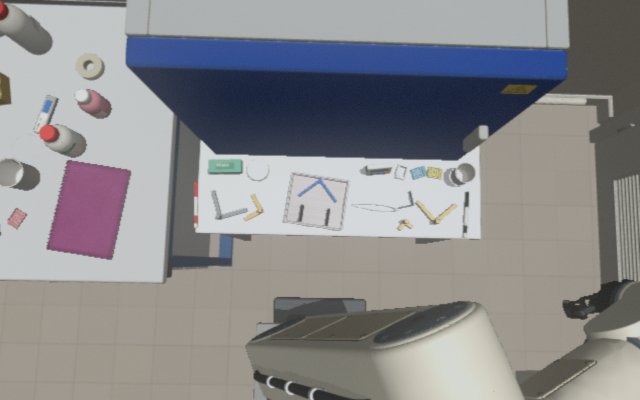

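View pics/scene0.png

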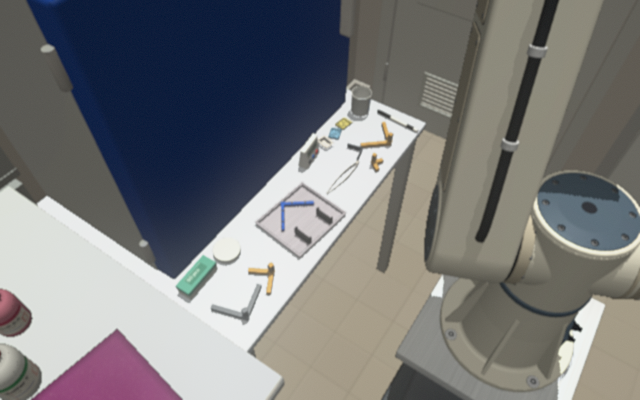

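View pics/wrist0.png

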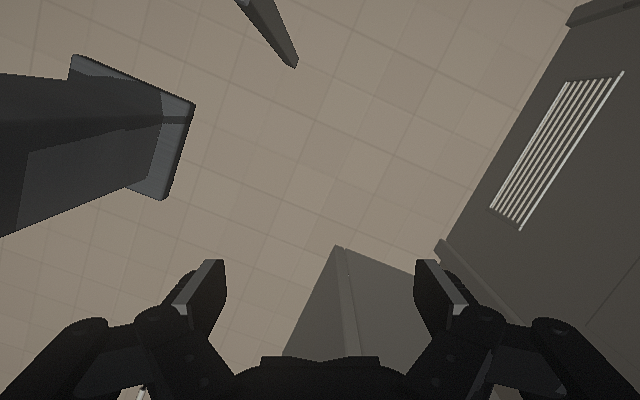

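The top view shows the tray at about (317,201). The large brass angle is at (437,213), with the small one beside it at (404,224). The medium angle is at (254,208), the grey one at (225,207), the bracket at (408,202) and the forceps at (374,208). I'll turn these into rough world positions next, then refine them with the wrist camera.

```bash
cat > h.py <<'E'
import numpy as np, cv2
from scipy.spatial.transform import Rotation as Ro
def load(n): 
    d=np.load(f"pics/{n}.npz"); return {k:d[k] for k in d.files}
def grab(cam,n):
    from rig import imaging
    f=imaging.grab_frame(cam); cv2.imwrite(f"pics/{n}.png",f["frame"][:,:,::-1]); np.savez(f"pics/{n}.npz",**f); return f
def Rc(f): 
    a=np.asarray(f["rotation"]); return Ro.from_euler("xyz",a).as_matrix() if a.shape==(3,) else a
def ray(f,uv,z):
    uv=np.atleast_2d(np.asarray(uv,float)); K=f["intrinsics"]
    d=np.c_[(uv-[K[0,2],K[1,2]])/K[0,0],np.ones(len(uv))]@Rc(f).T
    o=np.asarray(f["origin"]); return o+d*((z-o[2])/d[:,2])[:,None]
def proj(f,P):
    c=(np.atleast_2d(P)-f["origin"])@Rc(f); K=f["intrinsics"]; return c[:,:2]/c[:,2:]*K[0,0]+[K[0,2],K[1,2]]
def cloud(f):
    K=f["intrinsics"]; v,u=np.mgrid[:400,:640]; d=f["depth"]
    return np.stack([(u-K[0,2])/K[0,0]*d,(v-K[1,2])/K[0,0]*d,d],-1)@Rc(f).T+f["origin"]
def rows(s,target,yaw):
    """shift in tool axes (mm) and turn about tool y (deg) from state s"""
    R=Ro.from_euler("xyz",s["tcp_rot"]); d=R.inv().apply(np.asarray(target)-s["eef_pos"])
    Rt=Ro.from_euler("xyz",[-np.pi/2,0,yaw]); return np.round(d,1),np.round((R.inv()*Rt).as_rotvec(degrees=True),2)
E
python3 - <<'E'
from h import *
f=load("top0")
for n,p,z in [("trayTL",(292,174),11),("trayTR",(348,180),11),("trayBR",(342,229),11),("trayBL",(285,222),11),("V",(319,180),13),("restL",(301,213),19),("restR",(327,217),19),("large",(436,222),12),("small",(404,224),12),("medium",(261,210),12),("grey",(218,218),12),("brk",(408,203),8),("fc",(374,208),9),("shelfTL",(200,156),0),("shelfBR",(480,238),0)]:
    print(n,np.round(ray(f,p,z)[0]),np.round(cloud(f)[p[1],p[0]]))
P=cloud(f)
for c in (220,320,420): print([np.round(P[v,c]).tolist() for v in (20,50,100,140,150)])
img=f["frame"][150:245,180:500][:,:,::-1]; cv2.imwrite("pics/top0z.png",cv2.resize(img,None,fx=2.5,fy=2.5,interpolation=cv2.INTER_CUBIC))
E
```

```text
trayTL [542.  79.  11.] [543.  79.   6.]
trayTR [530. -71.  11.] [532. -71.  -1.]
trayBR [399. -57.  11.] [399. -58.   2.]
trayBL [414.  93.  11.] [414.  93.  12.]
V [528.   6.  13.] [527.   6.  14.]
restL [438.  51.  19.] [438.  51.  20.]
restR [429. -17.  19.] [429. -17.  20.]
large [ 423. -306.   12.] [ 421. -300.   40.]
small [ 416. -221.   12.] [ 415. -220.   15.]
medium [444. 157.  12.] [442. 154.  32.]
grey [420. 268.  12.] [418. 263.  39.]
brk [ 472. -232.    8.] [ 473. -234.   -1.]
fc [ 457. -141.    9.] [ 458. -142.    1.]
shelfTL [587. 327.   0.] [587. 327.  -0.]
shelfBR [ 384. -427.    0.] [ 384. -427.   -0.]
[[661.0, 151.0, 622.0], [616.0, 149.0, 618.0], [588.0, 177.0, 475.0], [589.0, 238.0, 178.0], [588.0, 259.0, 74.0]]
[[666.0, 4.0, 622.0], [620.0, 3.0, 621.0], [589.0, 3.0, 487.0], [589.0, 4.0, 205.0], [589.0, 5.0, 103.0]]
[[672.0, -145.0, 621.0], [626.0, -145.0, 619.0], [589.0, -168.0, 502.0], [590.0, -222.0, 226.0], [589.0, -241.0, 129.0]]
```

View pics/top0z.png

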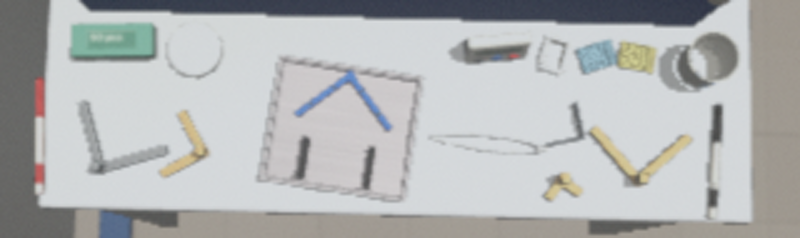

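```bash
cat >> h.py <<'E'
def plan(target,yaw):
    from rig import r
    s=r.sense(); d,a=rows(s,target,yaw); print("t",round(s["clock"],1),"pos",np.round(s["eef_pos"],1),"rot",np.round(np.degrees(s["tcp_rot"]),2),"F",np.round(s["contact_force"],1),"op",round(s["opening"],3)); print("shift mm",d,"turn deg",a)
E
python3 -c "
from h import *
plan([440,-290,190],np.radians(-180))"
```

```text
t 0.1 pos [ 248.3 -573.2  230.7] rot [ -90.06   -0.   -156.57] F [ 1.1 -0.3 -0.1] op 0.999
shift mm [-288.5   40.9 -183.6] turn deg [6.000e-02 2.343e+01 1.000e-02]
```

send_rows --pt "-0.036 0.005 -0.023 0 3 0" --pt "-0.035 0.005 -0.025 0 3 0" --pt "-0.034 0.005 -0.026 0 3 0" --pt "-0.032 0.005 -0.028 0 3 0" --pt "-0.031 0.005 -0.03 0 3 0" --pt "-0.029 0.005 -0.031 0 3 0" --pt "-0.028 0.005 -0.033 0 3 0" --pt "-0.026 0.005 -0.034 0 2.4 0" --gripper 0.5 --squeeze 80

```text
clock: 0.95
eef_pos: [443.6, -289.7, 191.0]
tcp_rot: [-1.571, 0.0, 3.14]
contact_force: [1.0, -0.5, -0.2]
opening: 0.5
```

send_rows --pt "0 0 0 0 0 0" --pt "0 0 0 0 0 0" --pt "0 0 0 0 0 0"

```text
clock: 1.25
eef_pos: [442.7, -291.9, 191.3]
tcp_rot: [-1.571, -0.0, -3.141]
contact_force: [-0.0, 0.6, 0.4]
opening: 0.503
```

```bash
python3 -c "
from h import *
plan([440,-290,190],np.radians(-180))
f=grab('wrist','w1'); print(f['origin'],f['rotation'])"
```

```text
t 1.2 pos [ 442.7 -291.9  191.3] rot [-8.9980e+01 -1.0000e-02 -1.7996e+02] F [-0.   0.6  0.4] op 0.503
shift mm [ 2.7  1.3 -1.9] turn deg [-0.02  0.04  0.01]
[ 516.62416137 -292.65021631  333.67778827] [ 2.85059807e+00  1.83948634e-04 -1.57024964e+00]
```

View pics/w1.png

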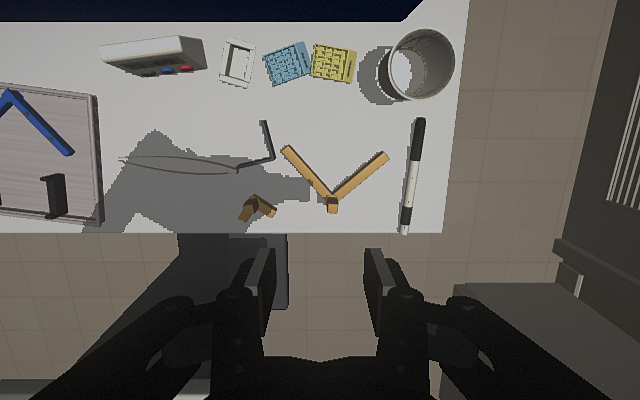

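The wrist view shows the large angle with its post at (332,203) and legs to (285,149) and (386,155). The small angle is at (258,205), the bracket at (265,150), and the forceps run from (120,158) to (250,170). The tray is at the left edge.

```bash
cat >> h.py <<'E'
def brass(f):
    h=cv2.cvtColor(f["frame"],cv2.COLOR_RGB2HSV); return (h[...,0]>8)&(h[...,0]<28)&(h[...,1]>90)&(h[...,2]>40)
def blob(f,uv,m=None):
    m=brass(f) if m is None else m
    n,l,st,c=cv2.connectedComponentsWithStats(m.astype(np.uint8),connectivity=8)
    v,u=np.mgrid[:400,:640]; d=np.where((l>0)&(st[l,4]>30),(u-uv[0])**2+(v-uv[1])**2,1e9); k=l.flat[d.argmin()]; return l==k
def angle(f,uv,m=None,base=0,verbose=True):
    """post centre & heading from depth: top-face points of legs and post"""
    b=blob(f,uv,m); P=cloud(f)[b]; z=P[:,2]-base
    post=P[(z>35)&(z<41)]; leg=P[(z>9.5)&(z<14)][:,:2]
    pc=(post[:,:2].min(0)+post[:,:2].max(0))/2 if len(post) else None
    if verbose: print("n",b.sum(),"legpts",len(leg),"zmed",np.median(P[(z>9.5)&(z<14)][:,2]),"post",len(post),None if pc is None else np.round(pc,1), np.round(post.mean(0),1) if len(post) else "")
    return P,leg,post
E
python3 - <<'E'
from h import *
f=load("w1")
for uv in [(332,203),(258,205)]:
    P,leg,post=angle(f,uv)
    print(np.histogram(P[:,2],bins=np.arange(-4,48,2)))
P=cloud(f); print(P[100:104,250:260,2].round(1))
img=f["frame"][100:240,100:440][:,:,::-1]; cv2.imwrite("pics/w1z.png",cv2.resize(img,None,fx=2.3,fy=2.3,interpolation=cv2.INTER_CUBIC))
E
```

```text
n 1349 legpts 1227 zmed 11.639008147313064 post 91 [ 423.8 -305.3] [ 423.7 -305.1   37.6]
(array([  0,   0,   0,   0,   0,   7,  22, 805, 408,   9,   0,   0,   0,
         0,   0,   0,   0,   0,   0,   0,  67,  24,   0,   0,   0]), array([-4, -2,  0,  2,  4,  6,  8, 10, 12, 14, 16, 18, 20, 22, 24, 26, 28,
       30, 32, 34, 36, 38, 40, 42, 44, 46]))
n 228 legpts 188 zmed 11.876534276882722 post 0 None 
(array([ 0,  0,  0,  3, 14,  7,  4, 99, 87,  8,  3,  0,  2,  0,  0,  0,  0,
        0,  0,  0,  0,  0,  0,  0,  0]), array([-4, -2,  0,  2,  4,  6,  8, 10, 12, 14, 16, 18, 20, 22, 24, 26, 28,
       30, 32, 34, 36, 38, 40, 42, 44, 46]))
[[ 3.337e+02 -6.000e-01  5.000e-01 -9.000e-01 -9.000e-01 -9.000e-01
  -5.000e-01 -8.000e-01 -0.000e+00  3.000e-01]
 [ 1.300e+00  1.000e-01 -4.000e-01  1.100e+00  0.000e+00 -2.000e-01
  -3.000e-01 -1.200e+00 -0.000e+00  4.000e-01]
 [ 7.000e-01 -1.700e+00 -2.000e-01 -4.000e-01 -3.000e-01 -4.000e-01
  -1.400e+00  1.100e+00  1.000e-01 -9.000e-01]
 [-6.000e-01  0.000e+00 -1.000e+00 -2.000e-01  1.400e+00 -3.000e-01
  -1.300e+00 -1.100e+00 -1.000e+00  7.000e-01]]
```

View pics/w1z.png

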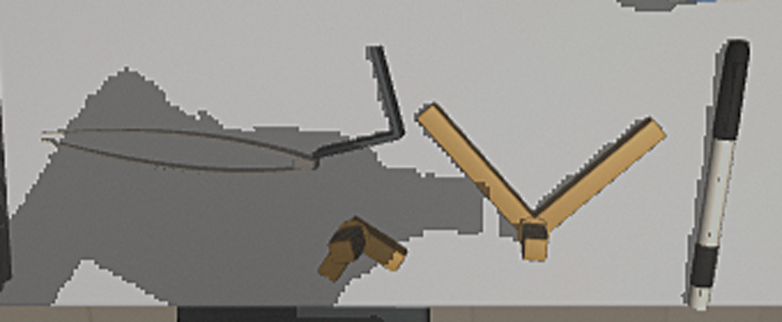

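```bash
cat >> h.py <<'E'
def Lfit(leg,c0,h0,L,it=8):
    """two leg centre lines by cv2.fitLine; post = their intersection, heading = out-pointing bisector"""
    c=np.array(c0,float); h=h0
    for _ in range(it):
        R=np.array([[np.cos(h),np.sin(h)],[-np.sin(h),np.cos(h)]]); q=(leg-c)@R.T
        ls=[]
        for sgn in (1,-1):
            d=np.array([-1,sgn])/2**.5; n=np.array([sgn,1])/2**.5
            k=(q@d>9)&(q@d<L-5)&(abs(q@n)<9)
            vx,vy,x,y=cv2.fitLine(leg[k].astype(np.float32),cv2.DIST_HUBER,0,.01,.01).ravel()
            v=np.array([vx,vy])*np.sign((np.array([vx,vy]))@(d@R)); ls.append((v,np.array([x,y]),k.sum()))
        (v1,p1,n1),(v2,p2,n2)=ls
        t=np.linalg.solve(np.c_[v1,-v2],p2-p1); c=p1+v1*t[0]
        b=-(v1+v2); h=np.arctan2(b[1],b[0])
    print("post",c.round(1),"heading",np.degrees(h).round(2),"between legs",np.degrees(np.arccos(v1@v2)).round(2),"n",n1,n2,"len",[((leg-c)@v).max().round(1)+5 for v in(v1,v2)])
    return c,h
E
python3 - <<'E'
from h import *
f=load("w1")
P,leg,post=angle(f,(332,203)); Lfit(leg,(424,-305),np.pi,78)
P,leg,post=angle(f,(258,205)); print(leg.min(0),leg.max(0)); Lfit(leg,(421,-222),np.radians(10),30)
E
```

```text
n 1349 legpts 1227 zmed 11.639008147313064 post 91 [ 423.8 -305.3] [ 423.7 -305.1   37.6]
post [ 423.9 -305.2] heading 176.22 between legs 90.21 n 560 583 len [np.float64(77.1), np.float64(77.4)]
n 228 legpts 188 zmed 11.876534276882722 post 0 None 
[ 405.15664509 -245.52887447] [ 428.88159386 -217.07681756]Traceback (most recent call last):
  File "<stdin>", line 4, in <module>
  File "h.py", line 48, in Lfit
    vx,vy,x,y=cv2.fitLine(leg[k].astype(np.float32),cv2.DIST_HUBER,0,.01,.01).ravel()
              ~~~~~~~~~~~^^^^^^^^^^^^^^^^^^^^^^^^^^^^^^^^^^^^^^^^^^^^^^^^^^^^
cv2.error: OpenCV(4.12.0) /io/opencv/modules/imgproc/src/linefit.cpp:50: error: (-215:Assertion failed) count > 0 in function 'fitLine2D_wods'
```

```bash
python3 -c "
from h import *
plan([427.9,-305.5,60],np.radians(176.2))"
```

```text
t 1.3 pos [ 442.5 -292.2  191.4] rot [-89.98  -0.   179.99] F [-0.7 -0.3  0.3] op 0.5
shift mm [ 14.6 131.4  13.3] turn deg [-0.02  3.79  0.  ]
```

send_rows --pt "0.005 0.03 0.004 0 0 0" --pt "0.005 0.04 0.005 0 0 0" --pt "0.0046 0.04 0.0043 0 0 0" --pt "0 0.021 0 0 3.8 0" --pt "0 0 0 0 0 0" --pt "0 0 0 0 0 0" --pt "0 0 0 0 0 0"

```text
clock: 2.0
eef_pos: [429.2, -305.7, 61.8]
tcp_rot: [-1.569, 0.002, 3.076]
contact_force: [-0.2, -0.8, -0.2]
opening: 0.501
```

```bash
python3 -c "
from h import *
plan([427.9,-305.5,13.5],np.radians(176.2))
f=grab('wrist','w2')
P,leg,post=angle(f,(320,200)); Lfit(leg,(424,-305),np.pi,78)"
```

```text
t 2.0 pos [ 429.2 -305.7   61.8] rot [-8.9930e+01  1.2000e-01  1.7626e+02] F [-0.2 -0.8 -0.2] op 0.501
shift mm [ 1.4 48.3 -0.2] turn deg [-0.07  0.06 -0.12]
n 3861 legpts 3301 zmed 11.702471265647887 post 278 [ 423.7 -305.2] [ 423.9 -305.2   37.5]
post [ 423.7 -305.1] heading 176.04 between legs 90.18 n 1509 1549 len [np.float64(77.2), np.float64(77.3)]
```

View pics/w2.png

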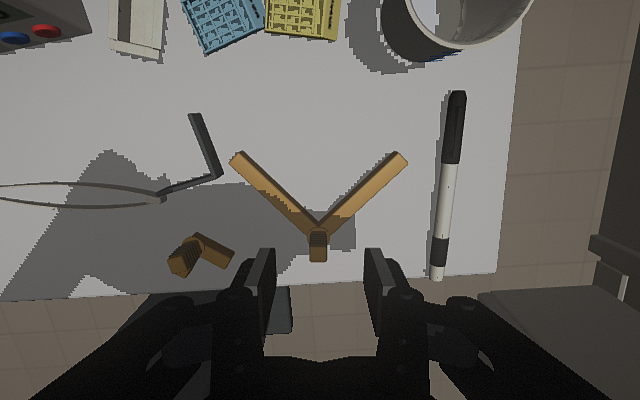

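The large angle's post is at (318,240), centred between the fingers, and the position agrees with the first measurement. Now descending to grip it.

send_rows --pt "0.0014 0.015 0 0 0 0" --pt "0 0.02 0 0 0 0" --pt "0 0.012 0 0 0 0" --pt "0 0 0 0 0 0" --pt "0 0 0 0 0 0"

```text
clock: 2.55
eef_pos: [427.3, -304.7, 13.9]
tcp_rot: [-1.571, 0.0, 3.076]
contact_force: [0.7, 0.3, -0.2]
opening: 0.5
```

send_rows --pt "0 0 0 0 0 0" --pt "0 0 0 0 0 0" --pt "0 0 0 0 0 0" --pt "0 0 0 0 0 0" --pt "0 0 0 0 0 0" --pt "0 0 0 0 0 0" --pt "0 0 0 0 0 0" --pt "0 0 0 0 0 0" --gripper 0 --squeeze 90

```text
clock: 3.35
eef_pos: [427.4, -304.9, 14.2]
tcp_rot: [-1.57, 0.001, 3.076]
contact_force: [-1.5, 0.6, 6.3]
opening: 0.092
```

```bash
python3 -c "
from h import *
plan([427.9,-305.5,60],np.radians(176.2))
f=grab('wrist','w3')
P,leg,post=angle(f,(320,200)); Lfit(leg,(424,-305),np.pi,78)"
```

```text
t 3.4 pos [ 427.4 -304.9   14.2] rot [-8.9960e+01  6.0000e-02  1.7622e+02] F [-1.5  0.6  6.3] op 0.092
shift mm [ -0.6 -45.8   0.6] turn deg [-0.04  0.02 -0.06]
n 5519 legpts 4878 zmed 11.656056422074187 post 0 None 
post [ 423.8 -305.1] heading 175.98 between legs 90.04 n 2335 2367 len [np.float64(77.5), np.float64(77.2)]
```

View pics/w3.png

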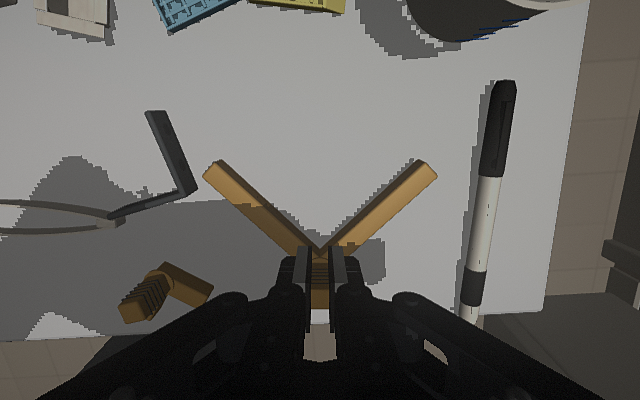

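The jaws have closed on the post (opening 0.092, angle at (320,260)). Lifting gently and watching for tilt.

send_rows --pt "0 -0.004 0 0 0 0" --pt "0 -0.008 0 0 0 0" --pt "0 -0.015 0 0 0 0" --pt "0 -0.018 0 0 0 0" --pt "0 0 0 0 0 0" --pt "0 0 0 0 0 0"

```text
clock: 4.0
eef_pos: [427.2, -304.7, 58.6]
tcp_rot: [-1.57, 0.001, 3.076]
contact_force: [-0.7, 0.3, -1.9]
opening: 0.088
```

```bash
python3 -c "
from h import *
plan([427.9,-305.5,60],np.radians(176.2))
f=grab('wrist','w4')
b=blob(f,(320,220)); P=cloud(f)[b]; 
s=(P[:,:2]-[423.8,-305.1])@[-np.cos(np.radians(176)),-np.sin(np.radians(176))]
z=P[:,2]
for a in range(5,60,8):
  k=(s>a)&(s<a+8)&(z>35); print(a,k.sum(),np.median(z[k]).round(1))"
```

```text
t 4.0 pos [ 427.2 -304.7   58.6] rot [-8.9970e+01  6.0000e-02  1.7622e+02] F [-0.7  0.3 -1.9] op 0.088
shift mm [-0.8 -1.4  0.7] turn deg [-0.03  0.02 -0.06]
5 598 55.5
13 1072 55.8
21 1044 55.8
29 1081 55.8
37 1134 55.8
45 867 55.7
53 24 52.0
```

View pics/w4.png

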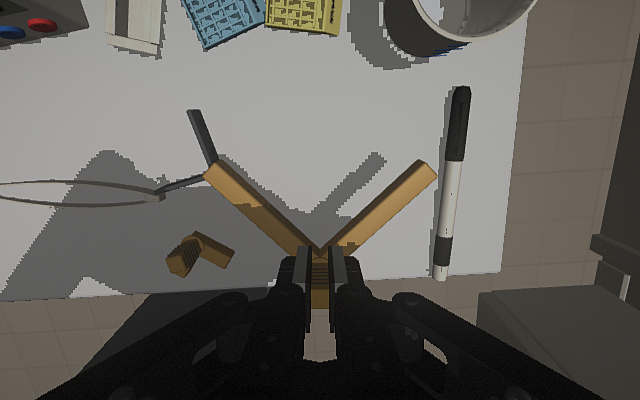

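Held level: the legs read z=55.8 along their whole length. Next I'll raise it and move partway to the tray, so the wrist camera sees the tray with the angle out of the way.

send_rows --pt "0 -0.04 0 0 0 0" --pt "0 -0.04 -0.02 0 0 0" --pt "0 -0.01 -0.035 0 0 0" --pt "0 0 -0.04 0 0 0" --pt "0 0 -0.04 0 0 0" --pt "0 0 -0.035 0 0 0" --pt "0 0 0 0 0 0" --pt "0 0 0 0 0 0"

```text
clock: 4.85
eef_pos: [437.9, -134.3, 147.7]
tcp_rot: [-1.571, -0.001, 3.078]
contact_force: [0.4, -0.5, -0.9]
opening: 0.091
```

send_rows --pt "0 0 0 0 0 0" --pt "0 0 0 0 0 0"

```text
clock: 5.05
eef_pos: [438.1, -135.8, 148.0]
tcp_rot: [-1.571, -0.0, 3.075]
contact_force: [0.1, -0.2, -1.7]
opening: 0.093
```

```bash
python3 -c "
from h import *
plan([427.9,-305.5,60],np.radians(176.2))
f=grab('wrist','w5')"
```

```text
t 5.0 pos [ 438.1 -135.8  148. ] rot [-9.0000e+01 -2.0000e-02  1.7616e+02] F [ 0.1 -0.2 -1.7] op 0.093
shift mm [ -1.2  88.  170. ] turn deg [-0.   -0.04  0.02]
```

View pics/w5.png

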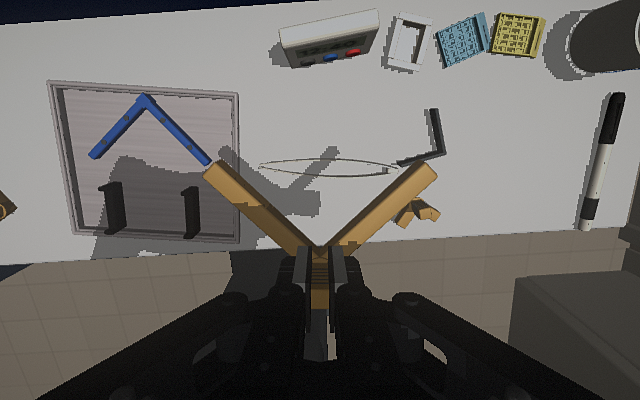

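The whole tray is in view: the V apex at (146,98) with strip ends at (93,155) and (208,162), and the rests at (113,208) and (191,212). Now fitting the strips and rests.

```bash
cat >> h.py <<'E'
def tray(f):
    h=cv2.cvtColor(f["frame"],cv2.COLOR_RGB2HSV); P=cloud(f)
    near=(P[...,0]>400)&(P[...,0]<545)&(abs(P[...,1]-10)<110)
    m=(h[...,0]>100)&(h[...,0]<130)&(h[...,1]>120)&near&(P[...,2]>10.5)&(P[...,2]<16)
    q=P[m][:,:2]; print("blue n",m.sum(),"z",np.median(P[m][:,2]).round(1),q.min(0).round(),q.max(0).round())
    apex=q[q[:,0].argmax()]; hd=np.radians(-6.5); c=apex-6*np.array([np.cos(hd),np.sin(hd)])
    for _ in range(8):
        R=np.array([[np.cos(hd),np.sin(hd)],[-np.sin(hd),np.cos(hd)]]); g=(q-c)@R.T; ls=[]
        for sg in (1,-1):
            d=np.array([-1,sg])/2**.5; n=np.array([sg,1])/2**.5
            k=(g@d>10)&(g@d<64)&(abs(g@n)<7)
            vx,vy,x,y=cv2.fitLine(q[k].astype(np.float32),cv2.DIST_HUBER,0,.01,.01).ravel(); v=np.array([vx,vy]); v*=np.sign(v@(d@R)); ls.append((v,np.array([x,y]),k))
        (v1,p1,k1),(v2,p2,k2)=ls; t=np.linalg.solve(np.c_[v1,-v2],p2-p1)[0]; c=p1+v1*t; b=-(v1+v2); hd=np.arctan2(b[1],b[0])
    ws=[]
    for v,p,k in ls:
        e=(q[k]-p)@np.array([-v[1],v[0]]); ws.append(np.percentile(e,97)-np.percentile(e,3)); 
    w=np.mean(ws)/.94; X=np.array([np.cos(hd),np.sin(hd)]); V=c-X*w/2*2**.5
    print("strip width",np.round(ws,1),"heading",np.degrees(hd).round(2),"between",np.degrees(np.arccos(v1@v2)).round(2),"centre-line corner",c.round(1),"inside corner",V.round(1))
    m=near&(h[...,2]<90)&(P[...,2]>16.5)&(P[...,2]<21.5)
    n,l,st,cc=cv2.connectedComponentsWithStats(m.astype(np.uint8))
    for i in range(1,n):
        if st[i,4]>60:
            (cx,cy),(a,bb),an=cv2.minAreaRect(P[l==i][:,:2].astype(np.float32)); print("rest?",np.round([cx,cy,a,bb,an],1),st[i,4],np.median(P[l==i][:,2]).round(1))
    return V,hd
E
python3 - <<'E'
from h import *
f=load("w5"); V,hd=tray(f); X=np.array([np.cos(hd),np.sin(hd)])
print("rests mid expected",(V-90*X).round(1))
P=cloud(f); 
# rim extents & floor
q=P[(P[...,0]>395)&(P[...,0]<560)&(abs(P[...,1]-10)<100)&(P[...,2]>8)&(P[...,2]<14)][:,:2]; print(cv2.minAreaRect(q.astype(np.float32)))
E
```

```text
blue n 1230 z 12.8 [471. -41.] [533.  61.]
strip width [6.1 5.8] heading -7.06 between 90.39 centre-line corner [527.9   3.1] inside corner [523.4   3.6]
rest? [438.9  50.4   9.6  43.3  82.8] 427 18.6
rest? [429.5 -19.1   8.4  44.2  82.9] 391 18.6
rests mid expected [434.1  14.7]
((471.6759338378906, 11.135719299316406), (157.1396026611328, 136.06280517578125), 82.69354248046875)
```

The V's inside corner is at about (523.5, 3.8) with heading −7.1°. The measured middle of the rests is 1 mm from where the 90 mm offset puts it. Turning the angle in the air.

send_rows --pt "0 0 0 0 -8.5 0" --pt "0 0 0 0 -8.5 0" --pt "0 0 0 0 -8.5 0" --pt "0 0 0 0 -8.5 0" --pt "0 0 0 0 -8.5 0" --pt "0 0 0 0 -8.5 0" --pt "0 0 0 0 -8.5 0"

```text
clock: 5.8
eef_pos: [438.1, -135.7, 148.2]
tcp_rot: [-1.571, -0.0, -2.164]
contact_force: [0.2, -0.1, -1.8]
opening: 0.09
```

send_rows --pt "0 0 0 0 -8.5 0" --pt "0 0 0 0 -8.5 0" --pt "0 0 0 0 -8.5 0" --pt "0 0 0 0 -8.5 0" --pt "0 0 0 0 -8.5 0" --pt "0 0 0 0 -8.5 0" --pt "0 0 0 0 -8.5 0"

```text
clock: 6.5
eef_pos: [438.1, -135.7, 148.2]
tcp_rot: [-1.571, -0.0, -1.126]
contact_force: [1.0, 0.6, -1.2]
opening: 0.091
```

send_rows --pt "0 0 0 0 -8.5 0" --pt "0 0 0 0 -8.5 0" --pt "0 0 0 0 -8.5 0" --pt "0 0 0 0 -8.5 0" --pt "0 0 0 0 -8.5 0" --pt "0 0 0 0 -8.5 0" --pt "0 0 0 0 -6.7 0" --pt "0 0 0 0 0 0"

```text
clock: 7.3
eef_pos: [438.1, -135.6, 148.2]
tcp_rot: [-1.571, 0.0, -0.123]
contact_force: [0.6, -0.7, -1.2]
opening: 0.088
```

```bash
python3 -c "
from h import *
plan([510.1,5.5,60],np.radians(-7.1))
from rig import r; print(r.sense()['qpos'].round(2))"
```

```text
t 7.3 pos [ 438.1 -135.6  148.2] rot [-90.     0.    -7.05] F [ 0.6 -0.7 -1.2] op 0.088
shift mm [ 54.1  88.2 148.9] turn deg [ 0.    0.05 -0.  ]
[-0.3   0.2   2.06 -0.    0.88 -1.75]
```

send_rows --pt "0.01 0 0.03 0 0 0" --pt "0.01 0 0.04 0 0 0" --pt "0.01 0 0.04 0 0 0" --pt "0.012 -0.005 0.0389 0 0 0" --pt "0.012 0.03 0 0 0 0" --pt "0 0.04 0 0 0 0" --pt "0 0.023 0 0 0 0" --pt "0 0 0 0 0 0"

```text
clock: 8.1
eef_pos: [507.7, 5.9, 57.4]
tcp_rot: [-1.572, 0.006, -0.127]
contact_force: [-0.0, 0.2, -1.1]
opening: 0.09
```

send_rows --pt "0 0 0 0 0 0" --pt "0 0 0 0 0 0"

```text
clock: 8.3
eef_pos: [511.3, 5.9, 61.7]
tcp_rot: [-1.571, -0.002, -0.125]
contact_force: [0.7, 0.0, -0.3]
opening: 0.088
```

```bash
python3 -c "
from h import *
plan([510.1,5.5,28],np.radians(-7.1))
f=grab('wrist','w6');f=grab('scene','s6');f=grab('top','t6')
for n,a,b,c,d in [('s6',170,270,240,360),('t6',150,245,250,400)]:
  g=load(n)['frame'][a:b,c:d,::-1]; cv2.imwrite('pics/'+n+'z.png',cv2.resize(g,None,fx=5,fy=5,interpolation=cv2.INTER_CUBIC))"
```

```text
t 8.3 pos [511.3   5.9  61.7] rot [-89.98  -0.13  -7.17] F [ 0.7  0.  -0.3] op 0.088
shift mm [-1.2 33.6 -0.6] turn deg [-0.02 -0.07  0.13]
```

View pics/w6.png

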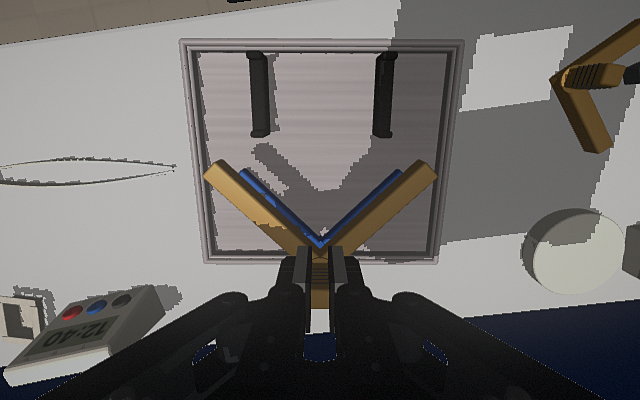

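View pics/s6z.png

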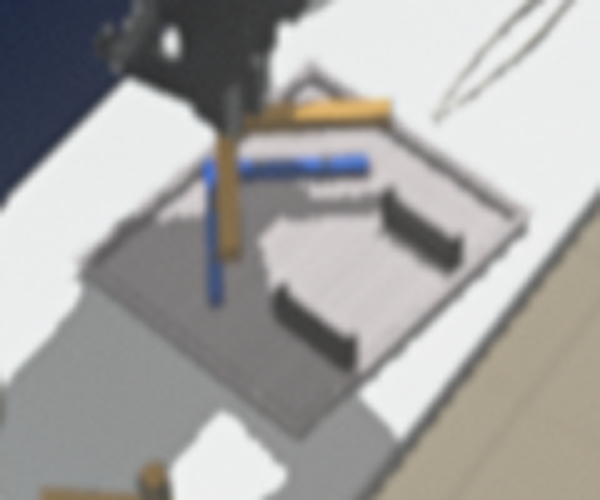

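The held angle is over the V. The blue strips show just inside it at (245,175) to (322,240), and the medium angle is at the upper right around (590,85). I'll measure the held pose against the V from this one view.

```bash
cat >> h.py <<'E'
def held(f,uv,zl,c0,h0,L):
    P=cloud(f)[blob(f,uv)]; leg=P[abs(P[:,2]-zl)<2.5][:,:2]; print("z",np.median(P[abs(P[:,2]-zl)<4][:,2]).round(1)); return Lfit(leg,c0,h0,L)
E
python3 - <<'E'
from h import *
f=load("w6"); held(f,(260,210),59,(514,5),np.radians(-7),78)
try: tray(f)
except Exception as e: print(e)
m=brass(f); P=cloud(f); 
b=blob(f,(590,85)); Q=P[b]; print(np.histogram(Q[:,2],bins=np.arange(-3,48,3)),Q.min(0),Q.max(0))
leg=Q[(Q[:,2]>9.5)&(Q[:,2]<14)][:,:2]; post=Q[(Q[:,2]>35)&(Q[:,2]<41)]; print(len(leg),post.mean(0) if len(post) else 0)
E
```

```text
z 58.9
post [516.    4.8] heading -7.01 between legs 90.52 n 2479 2401 len [np.float64(76.9), np.float64(77.0)]
blue n 845 z 12.6 [470. -39.] [526.  59.]
strip width [1.9 2.7] heading -7.32 between 90.13 centre-line corner [524.5   3.9] inside corner [522.7   4.1]
rest? [429.4 -18.6   8.2  42.7  82.6] 1050 18.6
rest? [438.1  50.5   8.3  43.2  82.5] 1051 18.7
(array([   0,  131,  398,  402, 1536, 1034,   69,   35,   46,   43,   53,
         52,   97,  448,   12,    0]), array([-3,  0,  3,  6,  9, 12, 15, 18, 21, 24, 27, 30, 33, 36, 39, 42, 45])) [414.64591633  14.18645848   0.60187399] [486.56073046 195.85323077 203.87572528]
2472 [442.1139438  155.89640655  37.52033082]
```

send_rows --pt "-0.0025 0.01 0.0003 0 0 0" --pt "0 0.015 0 0 0 0" --pt "0 0.008 0 0 0 0" --pt "0 0 0 0 0 0" --pt "0 0 0 0 0 0" --pt "0 0 0 0 0 0"

```text
clock: 9.05
eef_pos: [508.0, 6.8, 27.6]
tcp_rot: [-1.571, -0.001, -0.124]
contact_force: [0.2, -0.4, -0.9]
opening: 0.092
```

```bash
python3 -c "
from h import *
plan([510.1,5.5,17.5],np.radians(-7.1))
f=grab('wrist','w7')
held(f,(260,210),26,(514,5),np.radians(-7),78)
tray(f)"
```

```text
t 9.1 pos [508.    6.8  27.6] rot [-9.00e+01 -4.00e-02 -7.08e+00] F [ 0.2 -0.4 -0.9] op 0.092
shift mm [ 2.2 10.2 -1. ] turn deg [-0.    0.02  0.04]
z 25.0
post [513.2   5.6] heading -7.03 between legs 90.09 n 2389 2355 len [np.float64(77.2), np.float64(77.3)]
blue n 839 z 12.8 [472. -41.] [516.  61.]Traceback (most recent call last):
  File "<string>", line 6, in <module>
    tray(f)
    ~~~~^^^
  File "h.py", line 66, in tray
    vx,vy,x,y=cv2.fitLine(q[k].astype(np.float32),cv2.DIST_HUBER,0,.01,.01).ravel(); v=np.array([vx,vy]); v*=np.sign(v@(d@R)); ls.append((v,np.array([x,y]),k))
              ~~~~~~~~~~~^^^^^^^^^^^^^^^^^^^^^^^^^^^^^^^^^^^^^^^^^^^^^^^^^^
cv2.error: OpenCV(4.12.0) /io/opencv/modules/imgproc/src/linefit.cpp:50: error: (-215:Assertion failed) count > 0 in function 'fitLine2D_wods'
```

View pics/w7.png

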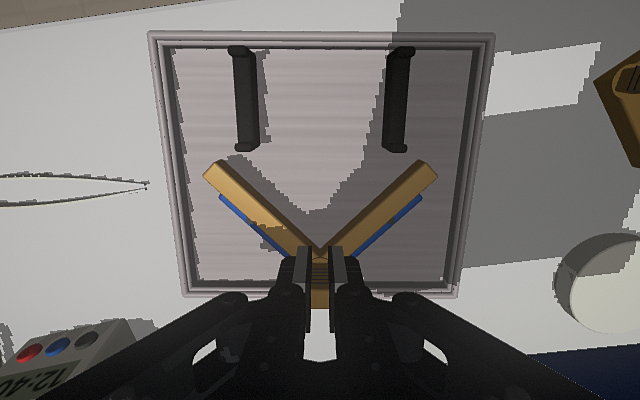

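The strips now show evenly outside both legs, about 2 mm clear on each. Lowering to the floor.

send_rows --pt "0 0.004 0 0 0 0" --pt "0 0.004 0 0 0 0" --pt "0 0.002 0 0 0 0" --pt "0 0 0 0 0 0" --pt "0 0 0 0 0 0"

```text
clock: 9.6
eef_pos: [507.6, 6.8, 17.3]
tcp_rot: [-1.571, 0.0, -0.124]
contact_force: [-0.8, 0.4, 0.9]
opening: 0.091
```

send_rows --pt "0.001 0.0005 0 0 0 0" --pt "0.0008 0 0 0 0 0" --pt "0 0 0 0 0 0" --pt "0 0 0 0 0 0"

```text
clock: 10.0
eef_pos: [507.8, 6.7, 17.1]
tcp_rot: [-1.571, 0.003, -0.124]
contact_force: [-7.5, 1.8, 14.6]
opening: 0.094
```

```bash
python3 -c "
from h import *
plan([510.1,5.5,17.5],np.radians(-7.1))
f=grab('wrist','w8')
held(f,(260,210),15,(514,5),np.radians(-7),78)"
```

```text
t 10.0 pos [507.8   6.7  17.1] rot [-90.01   0.18  -7.08] F [-7.5  1.8 14.6] op 0.094
shift mm [ 2.4 -0.4 -1. ] turn deg [ 0.01  0.02 -0.18]
z 15.0
post [512.4   5.5] heading -7.02 between legs 90.43 n 2487 2420 len [np.float64(77.0), np.float64(76.9)]
```

View pics/w8.png

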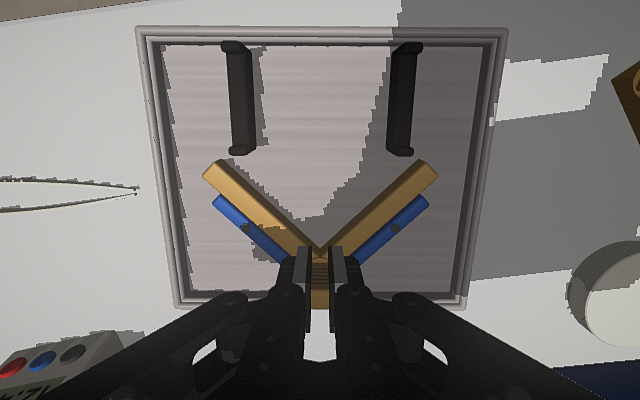

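It's on the floor (14.6 N), with a gap still showing to the strips. I'll ease the downward load and slide it up to the holder.

send_rows --pt "0 -0.0008 0 0 0 0" --pt "0.001 0 0 0 0 0" --pt "0 0 0 0 0 0" --pt "0 0 0 0 0 0"

```text
clock: 10.45
eef_pos: [510.0, 6.6, 17.3]
tcp_rot: [-1.571, 0.001, -0.124]
contact_force: [-4.2, 3.5, -0.4]
opening: 0.091
```

```bash
python3 -c "
from h import *
plan([510.1,5.5,17.5],np.radians(-7.1))
f=grab('wrist','w9')
held(f,(260,210),15,(514,5),np.radians(-7),78)"
```

```text
t 10.4 pos [510.    6.6  17.3] rot [-8.999e+01  6.000e-02 -7.090e+00] F [-4.2  3.5 -0.4] op 0.091
shift mm [ 0.3 -0.2 -1.1] turn deg [-0.01  0.01 -0.06]
z 14.8
post [514.6   5.5] heading -7.16 between legs 90.56 n 2481 2405 len [np.float64(76.9), np.float64(77.0)]
```

send_rows --pt "0.0004 0.0004 0.0004 0 0 0" --pt "0 0 0 0 0 0"

```text
clock: 10.7
eef_pos: [510.0, 6.6, 17.2]
tcp_rot: [-1.571, 0.002, -0.123]
contact_force: [-7.1, 0.5, 6.4]
opening: 0.09
```

send_rows --pt "0 0 0 0 0 0" --pt "0 0 0 0 0 0" --pt "0 0 0 0 0 0" --pt "0 0 0 0 0 0" --gripper 0.4

```text
clock: 11.1
eef_pos: [511.4, 6.7, 17.3]
tcp_rot: [-1.571, -0.001, -0.124]
contact_force: [-0.4, -0.2, 0.0]
opening: 0.398
```

send_rows --pt "0 -0.015 0 0 0 0" --pt "0 -0.03 0 0 0 0" --pt "-0.01 -0.04 0 0 0 0" --pt "-0.02 -0.03 0.01 0 0 0" --pt "-0.03 0 0.03 0 0 0" --pt "0 0 0 0 0 0" --pt "0 0 0 0 0 0" --pt "0 0 0 0 0 0"

```text
clock: 11.9
eef_pos: [456.9, 53.7, 132.2]
tcp_rot: [-1.571, -0.001, -0.123]
contact_force: [-0.7, 0.5, 0.1]
opening: 0.401
```

```bash
python3 -c "
from h import *
plan([510.1,5.5,17.5],np.radians(-7.1))
f=grab('wrist','w10')
held(f,(260,210),15,(514,5),np.radians(-7),78)
held(f,(590,85),12,(442,156),np.radians(-80),54)"
```

```text
t 11.9 pos [456.9  53.7 132.2] rot [-9.00e+01 -3.00e-02 -7.07e+00] F [-0.7  0.5  0.1] op 0.401
shift mm [ 58.6 114.7 -41.2] turn deg [0.   0.03 0.03]
z 14.8Traceback (most recent call last):
  File "<string>", line 5, in <module>
    held(f,(260,210),15,(514,5),np.radians(-7),78)
    ~~~~^^^^^^^^^^^^^^^^^^^^^^^^^^^^^^^^^^^^^^^^^^
  File "h.py", line 80, in held
    P=cloud(f)[blob(f,uv)]; leg=P[abs(P[:,2]-zl)<2.5][:,:2]; print("z",np.median(P[abs(P[:,2]-zl)<4][:,2]).round(1)); return Lfit(leg,c0,h0,L)
                                                                                                                             ~~~~^^^^^^^^^^^^^
  File "h.py", line 48, in Lfit
    vx,vy,x,y=cv2.fitLine(leg[k].astype(np.float32),cv2.DIST_HUBER,0,.01,.01).ravel()
              ~~~~~~~~~~~^^^^^^^^^^^^^^^^^^^^^^^^^^^^^^^^^^^^^^^^^^^^^^^^^^^^
cv2.error: OpenCV(4.12.0) /io/opencv/modules/imgproc/src/linefit.cpp:50: error: (-215:Assertion failed) count > 0 in function 'fitLine2D_wods'
```

View pics/w10.png

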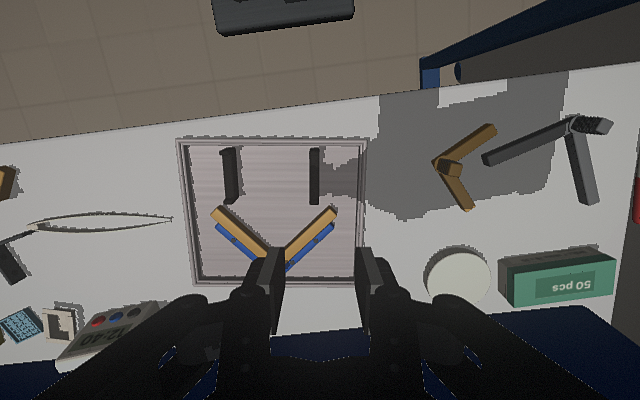

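The large angle sits in the V, with its visible legs at (235,230) and (315,230) parallel to the strips. The medium angle's post is at (447,168). Measuring it now.

```bash
python3 -c "
from h import *
f=load('w10')
P,leg,post=angle(f,(460,170))
c,h=Lfit(leg,(442,156),np.radians(-80),54)
t=c-4*np.array([np.cos(h),np.sin(h)]); print(t)
plan([*t,60],h)"
```

```text
n 1618 legpts 1180 zmed 11.78696438196323 post 182 [441.7 156.7] [441.7 156.5  37.6]
post [442.1 154.5] heading -104.47 between legs 86.03 n 457 613 len [np.float64(55.0), np.float64(56.1)]
[443.08691262 158.39643609]
t 11.9 pos [456.9  53.5 132. ] rot [-9.001e+01 -2.000e-02 -7.090e+00] F [ 0.7 -1.3 -0.1] op 0.398
shift mm [-26.7  72.  102.4] turn deg [-1.000e-02  9.738e+01  2.000e-02]
```

send_rows --pt "-0.006 0 0.025 0 0 0" --pt "-0.007 0.01 0.025 0 0 0" --pt "-0.007 0.01 0.026 0 0 0" --pt "-0.007 0 0.026 0 0 0" --pt "0 0 0 0 8.5 0" --pt "0 0 0 0 8.5 0" --pt "0 0 0 0 8.5 0" --pt "0 0 0 0 8.5 0"

```text
clock: 12.75
eef_pos: [442.7, 158.0, 111.7]
tcp_rot: [-1.571, 0.0, -0.724]
contact_force: [-0.4, -0.1, 0.3]
opening: 0.398
```

send_rows --pt "0 0 0 0 8.5 0" --pt "0 0 0 0 8.5 0" --pt "0 0 0 0 8.5 0" --pt "0 0 0 0 8.5 0" --pt "0 0 0 0 8.5 0" --pt "0 0 0 0 8.5 0" --pt "0 0 0 0 8.5 0" --pt "0 0 0 0 0 0"

```text
clock: 13.55
eef_pos: [442.6, 157.9, 111.7]
tcp_rot: [-1.571, -0.0, -1.759]
contact_force: [0.2, 0.9, 0.0]
opening: 0.404
```

send_rows --pt "0 0 0 0 0 0" --pt "0 0 0 0 0 0"

```text
clock: 13.75
eef_pos: [442.3, 158.2, 112.0]
tcp_rot: [-1.571, -0.0, -1.752]
contact_force: [-0.2, 0.8, -0.4]
opening: 0.405
```

```bash
python3 -c "
from h import *
f=grab('wrist','w11')
P,leg,post=angle(f,(320,200))
c,h=Lfit(leg,(442,156),np.radians(-102),54)
t=c-4*np.array([np.cos(h),np.sin(h)]); print(t)
plan([*t,60],h)"
```

```text
n 1610 legpts 1384 zmed 11.689288235608913 post 169 [442.3 157.2] [442.4 157.4  37.6]
post [442.1 157.5] heading -105.99 between legs 89.67 n 614 632 len [np.float64(53.6), np.float64(53.4)]
[443.20912108 161.38255937]
t 13.8 pos [442.2 158.3 112. ] rot [-9.0010e+01 -1.0000e-02 -1.0044e+02] F [0.3 0.3 0. ] op 0.399
shift mm [-3.2 52.   0.5] turn deg [0.01 5.55 0.01]
```

View pics/w11.png

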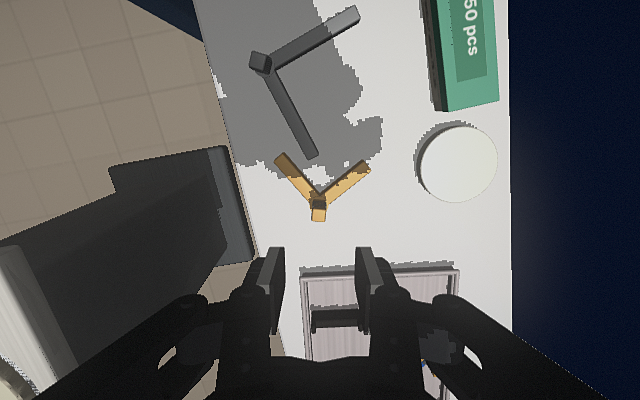

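The medium angle's post is at (318,205) in a clean fit (89.7° between legs). The grey leg tip at (310,157) is clear of the fingers. Descending and gripping.

send_rows --pt "-0.0032 0.02 0.0005 0 0 0" --pt "0 0.03 0 0 5.5 0" --pt "0 0.03 0 0 0 0" --pt "0 0.018 0 0 0 0" --pt "0 0 0 0 0 0" --pt "0 0 0 0 0 0" --pt "0 0 0 0 0 0"

```text
clock: 14.5
eef_pos: [443.8, 161.7, 15.1]
tcp_rot: [-1.57, 0.001, -1.851]
contact_force: [0.1, 0.3, 0.8]
opening: 0.404
```

```bash
python3 -c "
from h import *
plan([443.3,161.4,14],np.radians(-106))"
```

```text
t 14.5 pos [443.8 161.7  15.1] rot [-8.9940e+01  4.0000e-02 -1.0604e+02] F [0.1 0.3 0.8] op 0.404
shift mm [ 0.4  1.1 -0.4] turn deg [-0.06 -0.04 -0.04]
```

send_rows --pt "0 0.0006 0 0 0 0" --pt "0 0 0 0 0 0" --pt "0 0 0 0 0 0" --pt "0 0 0 0 0 0" --pt "0 0 0 0 0 0" --pt "0 0 0 0 0 0" --gripper 0

```text
clock: 15.1
eef_pos: [443.7, 161.7, 14.6]
tcp_rot: [-1.57, 0.001, -1.851]
contact_force: [-1.5, 0.2, 8.3]
opening: 0.093
```

```bash
python3 -c "
from h import *
plan([443.3,161.4,14],np.radians(-106))
f=grab('wrist','w12')
held(f,(320,220),12,(442,157),np.radians(-106),54)"
```

```text
t 15.1 pos [443.7 161.7  14.6] rot [-8.9940e+01  5.0000e-02 -1.0607e+02] F [-1.5  0.2  8.3] op 0.093
shift mm [ 0.4  0.6 -0.3] turn deg [-0.06 -0.07 -0.05]
z 11.6
post [443.1 158.6] heading -105.85 between legs 91.95 n 1378 1412 len [np.float64(53.0), np.float64(52.4)]
```

send_rows --pt "0 -0.004 0 0 0 0" --pt "0 -0.01 0 0 0 0" --pt "0 -0.025 0 0 0 0" --pt "0 -0.04 0 0 0 0" --pt "0 -0.03 0 0 0 0" --pt "0 0 0 0 0 0" --pt "0 0 0 0 0 0" --pt "0 0 0 0 0 0"

```text
clock: 15.95
eef_pos: [442.4, 161.2, 122.0]
tcp_rot: [-1.572, -0.001, -1.851]
contact_force: [-0.3, -0.6, -1.1]
opening: 0.093
```

```bash
python3 -c "
from h import *
plan([500,8,100],np.radians(-7.1))
f=grab('wrist','w13')
held(f,(320,220),120.5,(442,157),np.radians(-106),54)"
```

```text
t 15.9 pos [442.4 161.2 122. ] rot [-9.0060e+01 -4.0000e-02 -1.0608e+02] F [-0.3 -0.6 -1.1] op 0.093
shift mm [131.2  22.   97.8] turn deg [ 8.000e-02 -9.898e+01 -2.000e-02]
z 118.9Traceback (most recent call last):
  File "<string>", line 5, in <module>
    held(f,(320,220),120.5,(442,157),np.radians(-106),54)
    ~~~~^^^^^^^^^^^^^^^^^^^^^^^^^^^^^^^^^^^^^^^^^^^^^^^^^
  File "h.py", line 80, in held
    P=cloud(f)[blob(f,uv)]; leg=P[abs(P[:,2]-zl)<2.5][:,:2]; print("z",np.median(P[abs(P[:,2]-zl)<4][:,2]).round(1)); return Lfit(leg,c0,h0,L)
                                                                                                                             ~~~~^^^^^^^^^^^^^
  File "h.py", line 48, in Lfit
    vx,vy,x,y=cv2.fitLine(leg[k].astype(np.float32),cv2.DIST_HUBER,0,.01,.01).ravel()
              ~~~~~~~~~~~^^^^^^^^^^^^^^^^^^^^^^^^^^^^^^^^^^^^^^^^^^^^^^^^^^^^
cv2.error: OpenCV(4.12.0) /io/opencv/modules/imgproc/src/linefit.cpp:50: error: (-215:Assertion failed) count > 0 in function 'fitLine2D_wods'
```

View pics/w13.png

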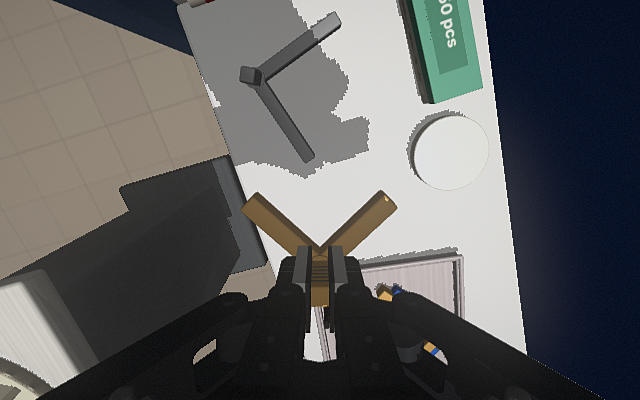

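send_rows --pt "0 0 0 0 -8.5 0" --pt "0 0 0 0 -8.5 0" --pt "0 0 0 0 -8.5 0" --pt "0 0 0 0 -8.5 0" --pt "0 0 0 0 -8.5 0" --pt "0 0 0 0 -8.5 0"

```text
clock: 16.6
eef_pos: [442.2, 161.2, 121.3]
tcp_rot: [-1.573, 0.001, -0.955]
contact_force: [-0.4, 0.7, -0.7]
opening: 0.088
```

send_rows --pt "0 0 0 0 -8.5 0" --pt "0 0 0 0 -8.5 0" --pt "0 0 0 0 -8.5 0" --pt "0 0 0 0 -8.5 0" --pt "0 0 0 0 -8.5 0" --pt "0 0 0 0 -5.5 0"

```text
clock: 17.2
eef_pos: [442.3, 161.2, 121.3]
tcp_rot: [-1.572, 0.002, -0.118]
contact_force: [0.4, 0.1, -0.7]
opening: 0.09
```

send_rows --pt "0.014 0 -0.03 0 0 0" --pt "0.018 0 -0.039 0 0 0" --pt "0.018 0 -0.039 0 0 0" --pt "0.016 0.01 -0.038 0 0 0" --pt "0 0.03 0 0 0 0" --pt "0 0.02 0 0 0 0" --pt "0 0 0 0 0 0" --pt "0 0 0 0 0 0"

```text
clock: 18.0
eef_pos: [489.9, 8.5, 61.9]
tcp_rot: [-1.571, 0.002, -0.123]
contact_force: [-0.2, 0.3, -0.6]
opening: 0.093
```

```bash
python3 -c "
from h import *
plan([493.6,7.9,60],np.radians(-7.1))
f=grab('wrist','w14')
"
```

```text
t 18.0 pos [489.9   8.5  61.9] rot [-90.02   0.14  -7.07] F [-0.2  0.3 -0.6] op 0.093
shift mm [ 3.8  1.9 -0.2] turn deg [ 0.02  0.03 -0.14]
```

View pics/w14.png

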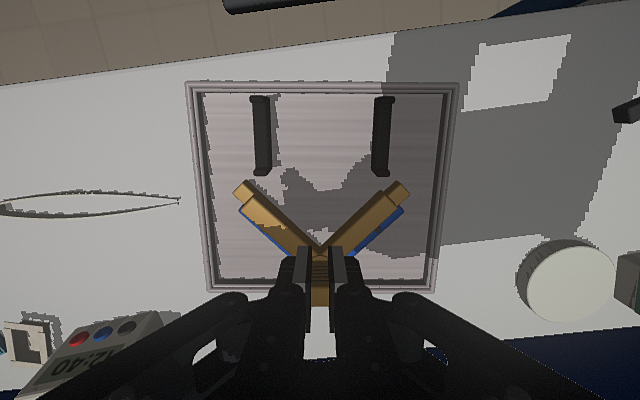

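The medium angle hangs over the large one, whose leg tips show at (243,190) and (400,190). I'll drop to just above the legs and measure there.

send_rows --pt "0.002 0.01 0 0 0 0" --pt "0.0005 0.014 0 0 0 0" --pt "0 0.005 0 0 0 0" --pt "0 0 0 0 0 0" --pt "0 0 0 0 0 0" --pt "0 0 0 0 0 0"

```text
clock: 18.65
eef_pos: [493.6, 8.2, 34.1]
tcp_rot: [-1.571, -0.001, -0.123]
contact_force: [0.3, -0.1, -0.7]
opening: 0.088
```

```bash
python3 -c "
from h import *
plan([493.6,7.9,20],np.radians(-7.1))
f=grab('wrist','w15')
"
```

```text
t 18.6 pos [493.6   8.2  34.1] rot [-8.999e+01 -5.000e-02 -7.070e+00] F [ 0.3 -0.1 -0.7] op 0.088
shift mm [ 0.1 14.1 -0.3] turn deg [-0.01  0.03  0.05]
```

View pics/w15.png

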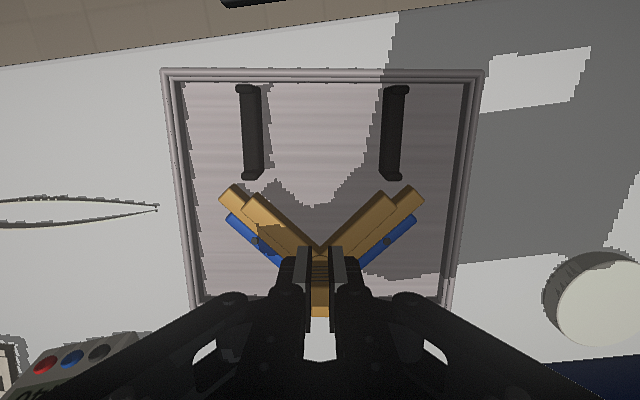

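```bash
cat >> h.py <<'E'
VC=np.array([523.1,4.2]); HD=np.radians(-7.15)
def nest(f,levels):
    """perp distance inward from the strip inside line (n) and along leg (d), per level z"""
    P=cloud(f).reshape(-1,3); m=brass(f).ravel()
    R=np.array([[np.cos(HD),np.sin(HD)],[-np.sin(HD),np.cos(HD)]])
    q=(P[:,:2]-VC)@R.T
    h=cv2.cvtColor(f["frame"],cv2.COLOR_RGB2HSV).reshape(-1,3); bl=(h[:,0]>100)&(h[:,0]<130)&(h[:,1]>120)
    for sg,nm in ((1,"+y leg"),(-1,"-y leg")):
        d=q@(np.array([-1,sg])/2**.5); n=-(q@(np.array([1,sg])/2**.5))
        for lab,z,mm,lo,hi in [*levels,("strip",12.9,bl,-8,5)]:
            for a,b in ((12,24),(24,36),(36,48),(48,60),(60,72),(72,82)):
                k=mm*1>0 if mm is not None else m
                k=k&(abs(P[:,2]-z)<1.8)&(d>a)&(d<b)&(n>lo)&(n<hi)
                if k.sum()>25: print(nm,lab,(a,b),k.sum(),"n 3/50/97:",np.percentile(n[k],[3,50,97]).round(1),"dmax",d[k].max().round(1))
E
python3 -c "
from h import *
f=load('w15'); nest(f,[('L',14.8,None,-4,16),('M',31.2,None,2,30)])"
```

```text
+y leg L (24, 36) 133 n 3/50/97: [0.9 4.1 6.8] dmax 36.0
+y leg L (36, 48) 238 n 3/50/97: [0.8 3.8 6.9] dmax 48.0
+y leg L (48, 60) 256 n 3/50/97: [0.7 4.  7.1] dmax 59.8
+y leg L (60, 72) 349 n 3/50/97: [0.7 4.9 9.8] dmax 72.0
+y leg L (72, 82) 206 n 3/50/97: [0.6 5.5 9.8] dmax 78.1
+y leg M (12, 24) 126 n 3/50/97: [19.5 23.2 27.2] dmax 24.0
+y leg M (24, 36) 205 n 3/50/97: [13.7 20.4 23.1] dmax 35.9
+y leg M (36, 48) 477 n 3/50/97: [13.9 18.7 23.1] dmax 48.0
+y leg M (48, 60) 501 n 3/50/97: [14.  18.8 23.4] dmax 60.0
+y leg M (60, 72) 259 n 3/50/97: [14.4 19.1 23.5] dmax 66.3
+y leg strip (24, 36) 135 n 3/50/97: [-6.2 -3.8 -0.8] dmax 36.0
+y leg strip (36, 48) 178 n 3/50/97: [-6.5 -3.3 -0.9] dmax 47.9
+y leg strip (48, 60) 183 n 3/50/97: [-6.4 -3.4 -0.8] dmax 60.0
+y leg strip (60, 72) 147 n 3/50/97: [-6.4 -3.4 -1.1] dmax 68.0
-y leg L (24, 36) 91 n 3/50/97: [1.  3.6 5.5] dmax 36.0
-y leg L (36, 48) 159 n 3/50/97: [1.1 3.2 5.3] dmax 47.8
-y leg L (48, 60) 162 n 3/50/97: [1.1 3.2 5.3] dmax 59.9
-y leg L (60, 72) 274 n 3/50/97: [ 1.3  4.6 10.2] dmax 72.0
-y leg L (72, 82) 200 n 3/50/97: [ 1.5  6.2 10.3] dmax 77.9
-y leg M (12, 24) 123 n 3/50/97: [19.2 23.  29.1] dmax 24.0
-y leg M (24, 36) 193 n 3/50/97: [12.7 19.4 22.1] dmax 36.0
-y leg M (36, 48) 468 n 3/50/97: [12.5 17.3 21.8] dmax 48.0
-y leg M (48, 60) 483 n 3/50/97: [12.3 17.1 21.5] dmax 60.0
-y leg M (60, 72) 274 n 3/50/97: [12.1 16.8 21.1] dmax 66.8
-y leg strip (24, 36) 124 n 3/50/97: [-6.1 -3.2 -0.4] dmax 36.0
-y leg strip (36, 48) 178 n 3/50/97: [-5.9 -2.9 -0.1] dmax 47.5
-y leg strip (48, 60) 186 n 3/50/97: [-5.8 -2.7 -0.2] dmax 59.8
-y leg strip (60, 72) 145 n 3/50/97: [-5.6 -2.8 -0.2] dmax 67.7
```

The large angle sits about 1 mm off each strip. The medium has 3.8 and 2.1 mm of clearance and is turned about 1°. I'll correct that and lower it.

send_rows --pt "0.0008 0 0.0006 0 1.2 0" --pt "0 0.005 0 0 0 0" --pt "0 0.005 0 0 0 0" --pt "0 0.004 0 0 0 0" --pt "0 0.0015 0 0 0 0" --pt "0 0 0 0 0 0" --pt "0 0 0 0 0 0"

```text
clock: 19.4
eef_pos: [493.9, 8.6, 17.9]
tcp_rot: [-1.571, 0.0, -0.144]
contact_force: [-0.1, -0.3, -0.8]
opening: 0.09
```

```bash
python3 -c "
from h import *
plan([494.6,8.5,18],np.radians(-8.3))
f=grab('wrist','w16')
nest(f,[('B',14.8,None,-4,30)])"
```

```text
t 19.4 pos [493.9   8.6  17.9] rot [-9.00e+01  1.00e-02 -8.27e+00] F [-0.1 -0.3 -0.8] op 0.09
shift mm [ 0.7 -0.1 -0. ] turn deg [ 0.    0.03 -0.01]
+y leg B (12, 24) 110 n 3/50/97: [18.4 23.  27.4] dmax 24.0
+y leg B (24, 36) 336 n 3/50/97: [ 1.3 15.2 22.3] dmax 36.0
+y leg B (36, 48) 921 n 3/50/97: [ 1.3 12.7 22. ] dmax 48.0
+y leg B (48, 60) 969 n 3/50/97: [ 1.3 12.7 21.9] dmax 60.0
+y leg B (60, 72) 754 n 3/50/97: [ 1.   8.3 21.6] dmax 71.8
+y leg B (72, 82) 256 n 3/50/97: [0.7 5.7 9.9] dmax 78.1
+y leg strip (24, 36) 159 n 3/50/97: [-6.3 -3.6 -0.6] dmax 36.0
+y leg strip (36, 48) 212 n 3/50/97: [-6.3 -3.4 -0.7] dmax 47.7
+y leg strip (48, 60) 221 n 3/50/97: [-6.3 -3.2 -0.6] dmax 59.9
+y leg strip (60, 72) 177 n 3/50/97: [-6.5 -3.5 -0.8] dmax 68.1
-y leg B (12, 24) 121 n 3/50/97: [19.1 23.3 28.5] dmax 23.9
-y leg B (24, 36) 306 n 3/50/97: [ 1.6 15.3 22.4] dmax 36.0
-y leg B (36, 48) 921 n 3/50/97: [ 1.7 12.9 22.1] dmax 48.0
-y leg B (48, 60) 967 n 3/50/97: [ 1.8 13.1 22. ] dmax 60.0
-y leg B (60, 72) 737 n 3/50/97: [ 1.7  8.9 21.8] dmax 72.0
-y leg B (72, 82) 236 n 3/50/97: [ 1.5  6.  10.4] dmax 77.9
-y leg strip (24, 36) 145 n 3/50/97: [-6.2 -3.4 -0.5] dmax 36.0
-y leg strip (36, 48) 206 n 3/50/97: [-5.8 -2.9 -0.2] dmax 47.8
-y leg strip (48, 60) 221 n 3/50/97: [-5.9 -3.  -0.2] dmax 60.0
-y leg strip (60, 72) 170 n 3/50/97: [-5.7 -2.8 -0.1] dmax 67.9
```

View pics/w16.png

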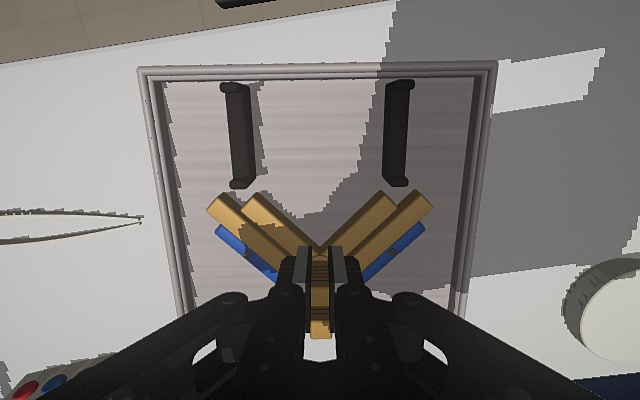

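The medium is nested with about 1.8 mm of play on each leg. Closing up slightly, setting it down and releasing.

send_rows --pt "0.0012 0 0 0 0 0" --pt "0 0.0007 0 0 0 0" --pt "0 0 0 0 0 0"

```text
clock: 19.75
eef_pos: [495.6, 8.5, 17.6]
tcp_rot: [-1.571, -0.001, -0.144]
contact_force: [0.1, -0.8, 3.4]
opening: 0.091
```

send_rows --pt "0 0 0 0 0 0" --pt "0 0 0 0 0 0" --pt "0 0 0 0 0 0" --pt "0 0 0 0 0 0" --gripper 0.4

```text
clock: 20.15
eef_pos: [495.1, 8.5, 17.3]
tcp_rot: [-1.571, 0.0, -0.144]
contact_force: [0.3, 0.6, 0.3]
opening: 0.399
```

send_rows --pt "0 -0.015 0 0 0 0" --pt "0 -0.03 0 0 0 0" --pt "-0.01 -0.04 0 0 0 0" --pt "-0.02 -0.03 -0.01 0 0 0" --pt "-0.02 0 -0.03 0 0 0" --pt "0 0 -0.035 0 0 0" --pt "0 0 -0.035 0 0 0" --pt "0 0 -0.035 0 0 0"

```text
clock: 20.95
eef_pos: [424.5, -128.9, 132.7]
tcp_rot: [-1.571, -0.001, -0.144]
contact_force: [0.5, 0.4, 0.5]
opening: 0.4
```

send_rows --pt "0 0 0 0 0 0" --pt "0 0 0 0 0 0" --pt "0 0 0 0 0 0"

```text
clock: 21.25
eef_pos: [424.7, -127.3, 132.3]
tcp_rot: [-1.571, 0.0, -0.144]
contact_force: [0.2, -0.2, 0.8]
opening: 0.399
```

```bash
python3 -c "
from h import *
plan([494.6,8.5,18],np.radians(-8.3))
f=grab('wrist','w17')
P=cloud(f); m=brass(f)&(P[...,2]>9)&(P[...,2]<42)&(P[...,1]<-180); v,u=np.nonzero(m); print(m.sum(), u.mean(),v.mean())"
```

```text
t 21.2 pos [ 424.7 -127.3  132.3] rot [-8.998e+01  2.000e-02 -8.280e+00] F [ 0.2 -0.2  0.8] op 0.399
shift mm [ 49.6 114.3 144.4] turn deg [-0.02  0.02 -0.02]
649 203.89830508474577 201.3482280431433
```

View pics/w17.png

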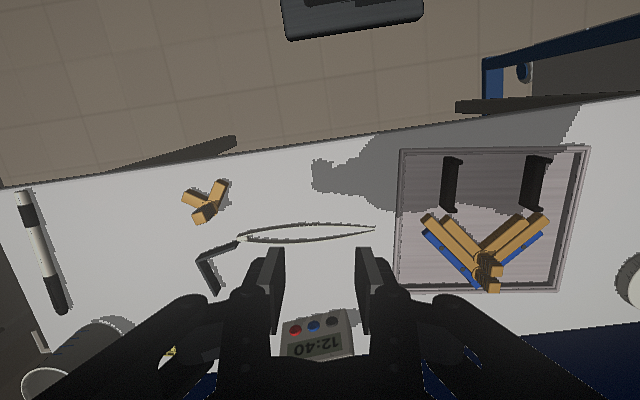

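The tray holds the large and medium angles nested, around (485,245). The small angle is at (205,200) with its post in front. Measuring it now.

```bash
python3 -c "
from h import *
f=load('w17')
P,leg,post=angle(f,(205,200)); print(leg.min(0),leg.max(0))
c,h=Lfit(leg,post[:,:2].mean(0),np.radians(-20),30)
t=c-4*np.array([np.cos(h),np.sin(h)]); print(t)
plan([*t,100],h)"
```

```text
n 516 legpts 503 zmed 11.800641790539146 post 0 None 
[ 398.93097536 -245.47265909] [ 427.30797625 -205.53954142]<string>:5: RuntimeWarning: Mean of empty slice.
  ret = um.true_divide(
Traceback (most recent call last):
  File "h.py", line 48, in Lfit
    vx,vy,x,y=cv2.fitLine(leg[k].astype(np.float32),cv2.DIST_HUBER,0,.01,.01).ravel()
              ~~~~~~~~~~~^^^^^^^^^^^^^^^^^^^^^^^^^^^^^^^^^^^^^^^^^^^^^^^^^^^^
cv2.error: OpenCV(4.12.0) /io/opencv/modules/imgproc/src/linefit.cpp:50: error: (-215:Assertion failed) count > 0 in function 'fitLine2D_wods'
```

```bash
python3 -c "
from h import *
f=load('w17')
P=cloud(f); k=(abs(P[...,0]-420)<40)&(abs(P[...,1]+225)<40)
pt=P[k&(P[...,2]>35)&(P[...,2]<40)]; print(len(pt),pt.mean(0))
leg=P[k&(P[...,2]>9.5)&(P[...,2]<14)&brass(f)][:,:2]
c,h=Lfit(leg,pt[:,:2].mean(0),np.radians(10),30)
t=c-4*np.array([np.cos(h),np.sin(h)]); print(t)
plan([*t,100],h)"
```

```text
164 [ 421.14454427 -222.62535396   37.52198547]
post [ 421.6 -223. ] heading 9.81 between legs 88.92 n 183 199 len [np.float64(29.6), np.float64(29.5)]
[ 417.629261   -223.67929651]
t 21.3 pos [ 424.8 -127.1  132.3] rot [-8.999e+01  1.000e-02 -8.230e+00] F [ 0.3  0.3 -0.3] op 0.398
shift mm [  6.7  32.3 -96.7] turn deg [-1.000e-02 -1.805e+01 -1.000e-02]
```

send_rows --pt "0.002 0 -0.03 0 0 0" --pt "0.002 0.005 -0.035 0 0 0" --pt "0.0027 0.015 -0.0317 0 0 0" --pt "0 0.02 0 0 -8.5 0" --pt "0 0.02 0 0 -8.5 0" --pt "0 0 0 0 -1 0" --pt "0 0 0 0 0 0" --pt "0 0 0 0 0 0"

```text
clock: 22.1
eef_pos: [418.3, -224.2, 73.3]
tcp_rot: [-1.572, -0.001, 0.168]
contact_force: [0.5, 0.0, 0.4]
opening: 0.403
```

```bash
python3 -c "
from h import *
f=grab('wrist','w18')
P=cloud(f); k=(abs(P[...,0]-420)<40)&(abs(P[...,1]+225)<40)
pt=P[k&(P[...,2]>35)&(P[...,2]<40)]; print(len(pt),pt.mean(0))
leg=P[k&(P[...,2]>9.5)&(P[...,2]<14)&brass(f)][:,:2]
c,h=Lfit(leg,pt[:,:2].mean(0),np.radians(10),30)
t=c-4*np.array([np.cos(h),np.sin(h)]); print(t)
plan([*t,14.3],h)"
```

```text
259 [ 420.98369542 -223.5158837    37.57862625]
post [ 420.5 -223.1] heading 11.09 between legs 92.93 n 313 324 len [np.float64(28.8), np.float64(29.5)]
[ 416.59307371 -223.90918849]
t 22.1 pos [ 418.4 -224.3   73.4] rot [-9.005e+01 -7.000e-02  9.630e+00] F [0.1 0.6 0.4] op 0.398
shift mm [-1.7 59.1  0.8] turn deg [ 0.06 -1.46  0.07]
```

View pics/w18.png

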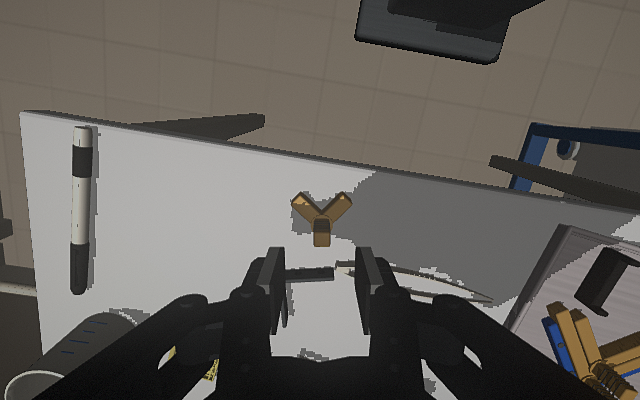

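The small angle's post is at (321,230), centred between the fingers. Gripping.

send_rows --pt "-0.0013 0.015 0.0005 0 -0.8 0" --pt "0 0.025 0 0 0 0" --pt "0 0.0185 0 0 0 0" --pt "0 0 0 0 0 0" --pt "0 0 0 0 0 0"

```text
clock: 22.65
eef_pos: [416.5, -224.2, 14.6]
tcp_rot: [-1.571, -0.0, 0.183]
contact_force: [-0.6, 0.7, -0.4]
opening: 0.395
```

send_rows --pt "0 0 0 0 0 0" --pt "0 0 0 0 0 0" --pt "0 0 0 0 0 0" --pt "0 0 0 0 0 0" --pt "0 0 0 0 0 0" --pt "0 0 0 0 0 0" --gripper 0

```text
clock: 23.25
eef_pos: [417.0, -224.6, 15.2]
tcp_rot: [-1.572, -0.002, 0.183]
contact_force: [-0.9, 1.1, 7.6]
opening: 0.087
```

```bash
python3 -c "
from h import *
plan([417,-224,14.3],np.radians(10.5))"
```

```text
t 23.2 pos [ 417.  -224.6   15.2] rot [-90.07  -0.1   10.5 ] F [-0.9  1.1  7.6] op 0.087
shift mm [0.1 0.9 0.6] turn deg [0.07 0.   0.1 ]
```

send_rows --pt "0 -0.004 0 0 0 0" --pt "0 -0.01 0 0 0 0" --pt "0 -0.025 0 0 0 0" --pt "0 -0.04 0 0 0 0" --pt "0 -0.04 0 0 0 0" --pt "0 0 0 0 0 0" --pt "0 0 0 0 0 0" --pt "0 0 0 0 0 0"

```text
clock: 24.05
eef_pos: [415.5, -223.9, 132.4]
tcp_rot: [-1.57, 0.001, 0.184]
contact_force: [0.4, -0.3, -0.6]
opening: 0.088
```

```bash
python3 -c "
from h import *
X=np.array([np.cos(HD),np.sin(HD)]); t=VC-(8.5+15.3+17+4)*X; print(t)
plan([*t,100],HD)
f=grab('wrist','w19')"
```

```text
[478.64837836   9.77613963]
t 24.1 pos [ 415.5 -223.9  132.4] rot [-8.997e+01  4.000e-02  1.052e+01] F [ 0.4 -0.3 -0.6] op 0.088
shift mm [104.7  32.5 218.2] turn deg [-0.03 17.67 -0.05]
```

View pics/w19.png

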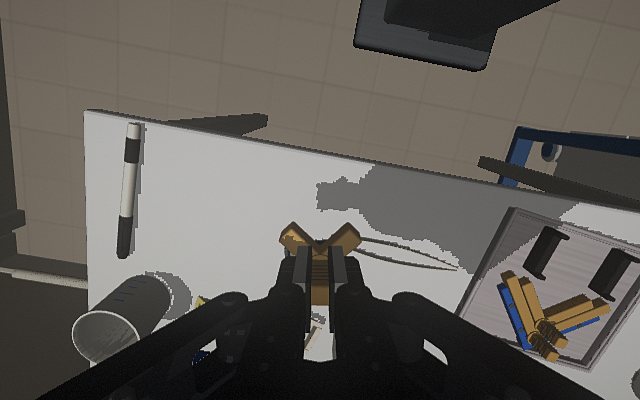

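The small angle is held (legs visible at (290,235) and (348,235)). Carrying it over the nest.

send_rows --pt "0.014 0 0.03 0 0 0" --pt "0.018 0 0.038 0 0 0" --pt "0.018 0 0.038 0 0 0" --pt "0.018 0 0.038 0 0 0" --pt "0.018 0 0.038 0 0 0" --pt "0.0167 0 0.0362 0 0 0" --pt "0 0.02 0 0 8.5 0" --pt "0 0.02 0 0 8.5 0"

```text
clock: 24.9
eef_pos: [477.1, 10.5, 91.5]
tcp_rot: [-1.571, 0.001, -0.116]
contact_force: [-0.6, 0.3, -0.0]
opening: 0.09
```

send_rows --pt "0 0.01 0 0 0.6 0" --pt "0 0.01 0 0 0 0" --pt "0 0 0 0 0 0" --pt "0 0 0 0 0 0" --pt "0 0 0 0 0 0"

```text
clock: 25.4
eef_pos: [477.8, 8.9, 73.5]
tcp_rot: [-1.571, -0.001, -0.123]
contact_force: [0.2, -0.1, -1.5]
opening: 0.093
```

```bash
python3 -c "
from h import *
plan([478.6,9.8,60],HD)
f=grab('wrist','w20')"
```

```text
t 25.4 pos [477.8   8.9  73.5] rot [-8.999e+01 -6.000e-02 -7.040e+00] F [ 0.2 -0.1 -1.5] op 0.093
shift mm [ 0.7 13.5  1. ] turn deg [-0.01  0.11  0.06]
```

View pics/w20.png

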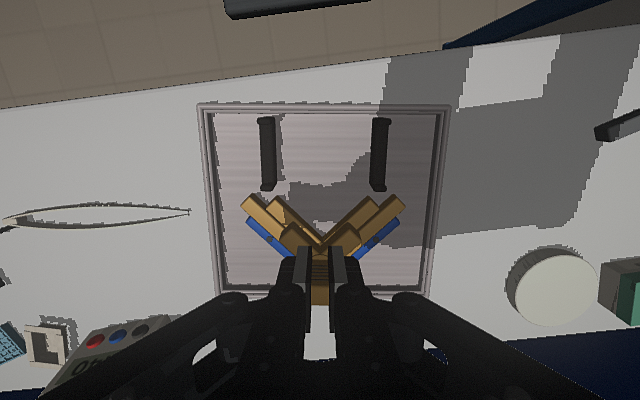

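send_rows --pt "0 0.015 0.0008 0 0 0" --pt "0 0.015 0 0 0 0" --pt "0 0.009 0 0 0 0" --pt "0 0 0 0 0 0" --pt "0 0 0 0 0 0" --pt "0 0 0 0 0 0"

```text
clock: 26.05
eef_pos: [477.9, 9.9, 34.5]
tcp_rot: [-1.571, -0.001, -0.123]
contact_force: [-0.7, 1.4, -0.6]
opening: 0.09
```

```bash
python3 -c "
from h import *
plan([478.6,9.8,20],HD)
f=grab('wrist','w21'); nest(f,[('LM',14.8,None,-4,30),('S',31.2,None,17,48)])"
```

```text
t 26.1 pos [477.9   9.9  34.5] rot [-8.999e+01 -6.000e-02 -7.070e+00] F [-0.7  1.4 -0.6] op 0.09
shift mm [ 0.7 14.5  0. ] turn deg [-0.01  0.08  0.06]
+y leg LM (36, 48) 452 n 3/50/97: [ 1.1  7.9 17.4] dmax 48.0
+y leg LM (48, 60) 718 n 3/50/97: [ 1.3 10.2 20.8] dmax 60.0
+y leg LM (60, 72) 541 n 3/50/97: [ 1.   7.8 20.4] dmax 71.9
+y leg LM (72, 82) 203 n 3/50/97: [0.9 5.7 9.7] dmax 78.2
+y leg S (24, 36) 326 n 3/50/97: [31.1 42.5 47.7] dmax 36.0
+y leg S (36, 48) 230 n 3/50/97: [24.8 30.5 34.1] dmax 48.0
+y leg S (48, 60) 206 n 3/50/97: [24.9 29.4 33.8] dmax 53.7
+y leg strip (24, 36) 54 n 3/50/97: [-6.3 -3.8 -1.1] dmax 35.9
+y leg strip (36, 48) 162 n 3/50/97: [-6.3 -3.5 -1. ] dmax 47.5
+y leg strip (48, 60) 167 n 3/50/97: [-6.3 -3.4 -0.8] dmax 60.0
+y leg strip (60, 72) 135 n 3/50/97: [-6.4 -3.4 -0.8] dmax 68.1
-y leg LM (36, 48) 389 n 3/50/97: [ 1.6  8.2 16.9] dmax 48.0
-y leg LM (48, 60) 687 n 3/50/97: [ 1.8 10.3 20.7] dmax 60.0
-y leg LM (60, 72) 531 n 3/50/97: [ 1.5  8.4 20.4] dmax 72.0
-y leg LM (72, 82) 190 n 3/50/97: [ 1.7  6.2 10.4] dmax 78.0
-y leg S (24, 36) 340 n 3/50/97: [30.7 43.2 47.6] dmax 35.9
-y leg S (36, 48) 222 n 3/50/97: [24.2 30.6 33.5] dmax 48.0
-y leg S (48, 60) 249 n 3/50/97: [24.4 28.8 33.4] dmax 54.4
-y leg strip (24, 36) 32 n 3/50/97: [-5.8 -3.7 -0.8] dmax 35.9
-y leg strip (36, 48) 167 n 3/50/97: [-6.  -3.  -0.2] dmax 47.9
-y leg strip (48, 60) 171 n 3/50/97: [-6.  -3.  -0.2] dmax 59.9
-y leg strip (60, 72) 134 n 3/50/97: [-5.6 -2.8 -0.3] dmax 67.9
```

View pics/w21.png

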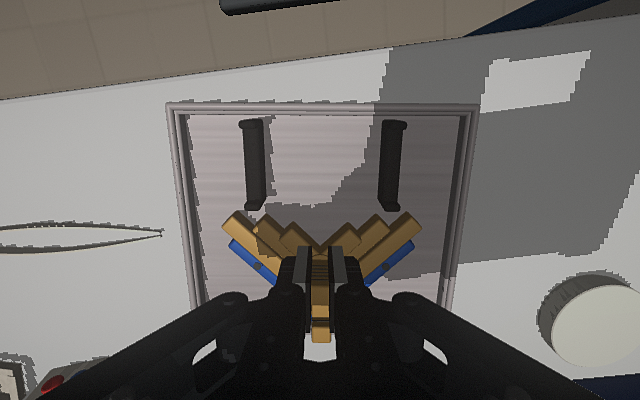

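The small angle is parallel with 3.4 and 3.0 mm of clearance. Shifting 1.8 mm in, then lowering.

send_rows --pt "0.0018 0 0.0002 0 0 0" --pt "0 0.005 0 0 0 0" --pt "0 0.005 0 0 0 0" --pt "0 0.004 0 0 0 0" --pt "0 0.0015 0 0 0 0" --pt "0 0 0 0 0 0" --pt "0 0 0 0 0 0"

```text
clock: 26.8
eef_pos: [478.8, 9.9, 18.3]
tcp_rot: [-1.571, 0.001, -0.124]
contact_force: [-2.1, 0.4, 3.5]
opening: 0.089
```

```bash
python3 -c "
from h import *
plan([478.6,9.8,18],HD)
f=grab('wrist','w22'); nest(f,[('S',14.8,None,-3,48)])" | grep -v strip
```

```text
t 26.8 pos [478.8   9.9  18.3] rot [-9.00e+01  5.00e-02 -7.08e+00] F [-2.1  0.4  3.5] op 0.089
shift mm [-0.2  0.3 -0.1] turn deg [ 0.    0.07 -0.05]
+y leg S (12, 24) 150 n 3/50/97: [42.8 45.8 47.8] dmax 23.9
+y leg S (24, 36) 350 n 3/50/97: [30.6 42.7 47.7] dmax 35.9
+y leg S (36, 48) 782 n 3/50/97: [ 1.3 13.2 33.2] dmax 48.0
+y leg S (48, 60) 1070 n 3/50/97: [ 1.4 14.2 32.1] dmax 60.0
+y leg S (60, 72) 652 n 3/50/97: [ 1.   8.  20.8] dmax 72.0
+y leg S (72, 82) 245 n 3/50/97: [ 0.8  5.7 10. ] dmax 78.2
-y leg S (12, 24) 177 n 3/50/97: [42.4 45.6 47.8] dmax 24.0
-y leg S (24, 36) 369 n 3/50/97: [29.9 42.9 47.7] dmax 36.0
-y leg S (36, 48) 695 n 3/50/97: [ 1.7 13.6 32.8] dmax 48.0
-y leg S (48, 60) 1115 n 3/50/97: [ 2.  14.5 31.9] dmax 60.0
-y leg S (60, 72) 649 n 3/50/97: [ 1.6  8.5 20.5] dmax 72.0
-y leg S (72, 82) 230 n 3/50/97: [ 1.6  6.1 10.4] dmax 78.0
```

View pics/w22.png

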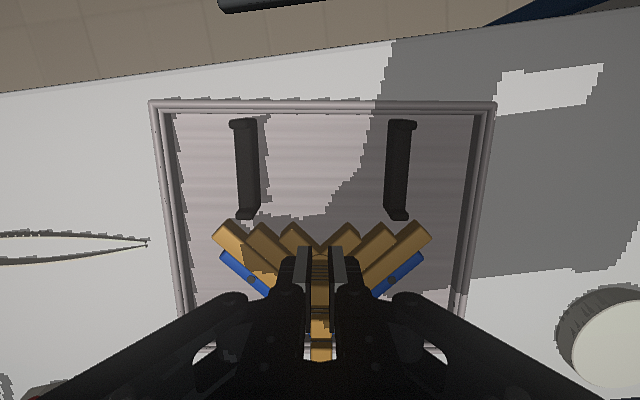

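send_rows --pt "0.001 -0.0005 0 0 0 0" --pt "0 0 0 0 0 0" --pt "0 0.0004 0 0 0 0" --pt "0 0 0 0 0 0"

```text
clock: 27.25
eef_pos: [480.2, 9.7, 18.3]
tcp_rot: [-1.571, 0.0, -0.124]
contact_force: [-0.4, 0.2, -1.1]
opening: 0.091
```

send_rows --pt "0 0 0 0 0 0" --pt "0 0 0 0 0 0" --pt "0 0 0 0 0 0" --pt "0 0 0 0 0 0" --gripper 0.4

```text
clock: 27.65
eef_pos: [480.2, 9.8, 18.5]
tcp_rot: [-1.571, -0.0, -0.124]
contact_force: [-0.3, 0.7, -0.0]
opening: 0.398
```

send_rows --pt "0 -0.015 0 0 0 0" --pt "0 -0.03 0 0 0 0" --pt "0 -0.04 0 0 0 0" --pt "-0.01 -0.02 -0.01 0 0 0" --pt "-0.01 0 -0.03 0 0 0" --pt "0 0 -0.035 0 0 0" --pt "0 0 -0.035 0 0 0" --pt "0 0 -0.03 0 0 0"

```text
clock: 28.45
eef_pos: [442.8, -128.1, 123.7]
tcp_rot: [-1.571, -0.001, -0.123]
contact_force: [-0.6, -0.2, -0.5]
opening: 0.398
```

send_rows --pt "0 0 0 0 0 0" --pt "0 0 0 0 0 0" --pt "0 0 0 0 0 0"

```text
clock: 28.75
eef_pos: [443.0, -126.1, 123.4]
tcp_rot: [-1.571, 0.0, -0.123]
contact_force: [-0.5, 0.3, 0.8]
opening: 0.4
```

```bash
python3 -c "
from h import *
plan([478.6,9.8,18],HD)
f=grab('wrist','w23'); nest(f,[('S',14.8,None,-3,48)])"
```

```text
t 28.8 pos [ 443.  -126.1  123.4] rot [-8.998e+01  2.000e-02 -7.070e+00] F [-0.5  0.3  0.8] op 0.4
shift mm [ 18.6 105.4 139.3] turn deg [-0.02  0.08 -0.02]
+y leg S (12, 24) 389 n 3/50/97: [20.9 35.  47.4] dmax 24.0
+y leg S (24, 36) 256 n 3/50/97: [ 1.5 35.7 47.2] dmax 36.0
+y leg S (36, 48) 496 n 3/50/97: [ 1.8 17.8 32.3] dmax 48.0
+y leg S (48, 60) 394 n 3/50/97: [ 1.7 13.7 30.3] dmax 60.0
+y leg S (60, 72) 237 n 3/50/97: [ 1.3  7.8 20.7] dmax 71.9
+y leg S (72, 82) 81 n 3/50/97: [ 0.8  5.9 10. ] dmax 78.2
+y leg strip (24, 36) 61 n 3/50/97: [-6.4 -3.7 -1.2] dmax 35.8
+y leg strip (36, 48) 67 n 3/50/97: [-6.3 -3.7 -1.3] dmax 47.4
+y leg strip (48, 60) 64 n 3/50/97: [-6.6 -3.8 -1.1] dmax 59.8
+y leg strip (60, 72) 50 n 3/50/97: [-6.5 -3.6 -1.4] dmax 67.6
-y leg S (12, 24) 386 n 3/50/97: [ 1.3 20.  47.3] dmax 24.0
-y leg S (24, 36) 567 n 3/50/97: [ 1.5 19.5 46.7] dmax 36.0
-y leg S (36, 48) 475 n 3/50/97: [ 1.4 16.2 30.7] dmax 48.0
-y leg S (48, 60) 389 n 3/50/97: [ 1.1 13.5 30.1] dmax 60.0
-y leg S (60, 72) 241 n 3/50/97: [ 0.9  7.7 19.7] dmax 72.0
-y leg S (72, 82) 88 n 3/50/97: [1.1 5.7 9.9] dmax 78.5
-y leg strip (12, 24) 74 n 3/50/97: [-6.4 -3.4 -0.4] dmax 23.8
-y leg strip (24, 36) 96 n 3/50/97: [-6.1 -3.1 -0.1] dmax 35.9
-y leg strip (36, 48) 88 n 3/50/97: [-6.3 -3.3 -0.3] dmax 47.7
-y leg strip (48, 60) 88 n 3/50/97: [-6. -3. -0.] dmax 60.0
-y leg strip (60, 72) 70 n 3/50/97: [-6.1 -3.1 -0.3] dmax 68.0
```

View pics/w23.png

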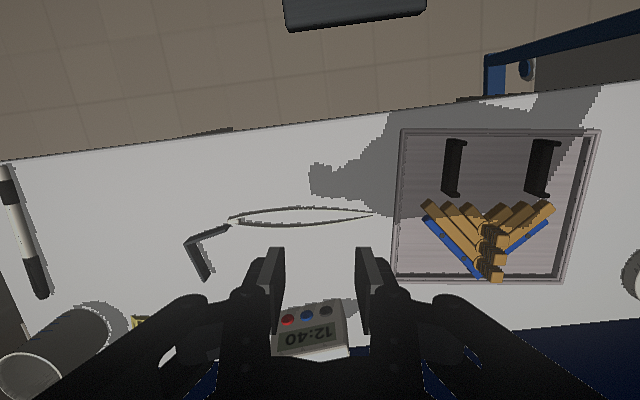

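All three are nested with their legs parallel. Successive inner edges measure about 10.2, 21 and 31 mm, so the gaps are about 1 mm. The forceps run from (229,220) at the joined end to (375,213) at the tips; measuring them.

```bash
python3 -c "
from h import *
f=load('w23'); P=cloud(f)
k=(P[...,2]>4)&(P[...,2]<12.5)&(P[...,0]>420)&(P[...,0]<500)&(P[...,1]<-65)&(P[...,1]>-240)
v,u=np.nonzero(k); g=np.zeros((400,640),np.uint8); g[k]=255; cv2.imwrite('pics/m23.png',np.vstack([cv2.resize(g[190:290,170:400],None,fx=3,fy=3,interpolation=0)]))
n,l,st,c=cv2.connectedComponentsWithStats(g,connectivity=8)
for i in range(1,n):
  if st[i,4]>15: q=P[l==i]; print(st[i],q.min(0).round(1),q.max(0).round(1),np.median(q[:,2]).round(1))
"
```

```text
[193 207 158  32 806] [ 449. -240.    4.] [ 468.6 -103.2   12.4] 7.2
[391 209   7  45 112] [459.2 -71.1   9.3] [499.7 -65.1  12.5] 11.6
[197 257  11  19  85] [ 483.5 -240.     4.1] [ 499.9 -236.4   12.4] 8.5
```

View pics/m23.png

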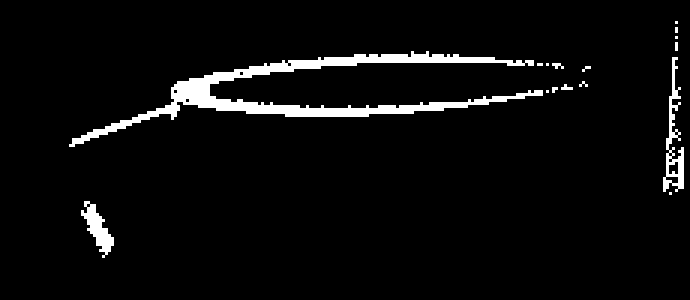

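```bash
cat >> h.py <<'E'
def forceps(f,zlo=5,zhi=11,box=(430,490,-215,-70)):
    P=cloud(f); k=(P[...,2]>zlo)&(P[...,2]<zhi)&(P[...,0]>box[0])&(P[...,0]<box[1])&(P[...,1]>box[2])&(P[...,1]<box[3])
    q=P[k]; print("n",k.sum(),"z",np.percentile(q[:,2],[50,90]).round(1))
    C=[]
    for y in np.arange(box[2],box[3],6):
        s=q[(q[:,1]>=y)&(q[:,1]<y+6)]
        if len(s)>3: print("y",round(y+3,1),len(s),"x",s[:,0].min().round(1),s[:,0].max().round(1)); C.append((y+3,(s[:,0].min()+s[:,0].max())/2,np.ptp(s[:,0])))
    return q,np.array(C)
E
python3 -c "
from h import *
forceps(load('w23'))"
```

```text
n 616 z [7.7 9.8]
y -212 12 x 457.7 458.9
y -206 38 x 451.0 460.0
y -200 69 x 450.2 458.3
y -194 41 x 449.9 459.9
y -188 44 x 449.6 461.7
y -182 41 x 449.2 462.8
y -176 40 x 449.1 464.0
y -170 42 x 449.0 465.1
y -164 40 x 449.2 465.6
y -158 41 x 449.5 466.8
y -152 33 x 449.4 466.8
y -146 31 x 450.0 467.8
y -140 34 x 450.3 467.8
y -134 33 x 451.6 468.6
y -128 28 x 452.8 468.6
y -122 20 x 454.2 468.4
y -116 12 x 454.9 468.2
y -110 8 x 456.5 467.9
y -104 7 x 458.4 467.7
```

The forceps centre is at about (459.1, −144.5), with the length tilted 5° from the world y axis. The width there is 17.8 mm, as specified. Turning above them.

send_rows --pt "0.009 0.01 -0.008 0 0 0" --pt "0.0092 0.02 -0.0084 0 0 0" --pt "0 0.01 0 0 8.5 0" --pt "0 0 0 0 8.5 0" --pt "0 0 0 0 8.5 0" --pt "0 0 0 0 8.5 0" --pt "0 0 0 0 8.5 0" --pt "0 0 0 0 8.5 0"

```text
clock: 29.6
eef_pos: [459.3, -144.2, 83.4]
tcp_rot: [-1.571, 0.0, -1.018]
contact_force: [-1.1, 0.2, 0.9]
opening: 0.398
```

send_rows --pt "0 0 0 0 8.5 0" --pt "0 0 0 0 8.5 0" --pt "0 0 0 0 8.5 0" --pt "0 0 0 0 8.5 0" --pt "0 0 0 0 3.2 0" --pt "0 0 0 0 0 0" --pt "0 0 0 0 0 0" --pt "0 0 0 0 0 0"

```text
clock: 30.4
eef_pos: [459.2, -144.8, 83.5]
tcp_rot: [-1.571, 0.0, -1.661]
contact_force: [0.4, 0.0, -0.2]
opening: 0.399
```

```bash
python3 -c "
from h import *
plan([459.1,-144.5,1],np.radians(-95.2))
f=grab('wrist','w24'); forceps(f)"
```

```text
t 30.4 pos [ 459.2 -144.8   83.5] rot [-90.     0.   -95.15] F [ 0.4  0.  -0.2] op 0.399
shift mm [-0.3 82.5 -0.1] turn deg [ 0.    0.05 -0.  ]
n 571 z [ 8. 10.]
y -212 13 x 460.9 462.2
y -206 45 x 451.8 460.3
y -200 81 x 451.0 458.0
y -194 30 x 450.2 460.1
y -188 31 x 449.8 461.3
y -182 31 x 449.6 462.6
y -176 28 x 449.6 463.9
y -170 28 x 449.6 465.1
y -164 32 x 449.7 465.6
y -158 26 x 450.0 466.1
y -152 28 x 449.4 467.4
y -146 35 x 450.3 467.8
y -140 27 x 450.7 467.6
y -134 31 x 451.5 468.1
y -128 29 x 453.2 468.5
y -122 26 x 454.6 468.4
y -116 20 x 455.2 468.5
y -110 18 x 456.6 468.1
y -104 6 x 457.8 467.8
y -92 5 x 460.9 466.5
```

View pics/w24.png

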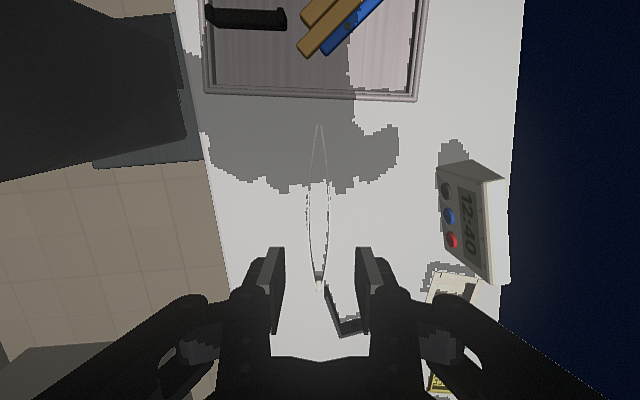

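The forceps are centred between the fingers, from (320,127) to (320,288), and the bracket at (345,320) is clear. Descending.

send_rows --pt "0 0.025 0 0 0 0" --pt "0 0.03 0 0 0 0" --pt "0 0.02 0 0 0 0" --pt "0 0.005 0 0 0 0" --pt "0 0 0 0 0 0" --pt "0 0 0 0 0 0" --squeeze 30

```text
clock: 31.05
eef_pos: [459.7, -145.4, 4.2]
tcp_rot: [-1.57, -0.0, -1.663]
contact_force: [0.4, -1.2, 1.0]
opening: 0.402
```

```bash
python3 -c "
from h import *
plan([459.1,-144.5,1],np.radians(-95.2))"
```

```text
t 31.1 pos [ 459.7 -145.4    4.2] rot [-8.995e+01 -1.000e-02 -9.526e+01] F [ 0.4 -1.2  1. ] op 0.402
shift mm [-0.9  3.2 -0.7] turn deg [-0.05 -0.06  0.01]
```

send_rows --pt "-0.0008 0.0028 -0.0005 0 0 0" --pt "0 0 0 0 0 0"

```text
clock: 31.25
eef_pos: [459.1, -144.4, 1.2]
tcp_rot: [-1.57, -0.0, -1.663]
contact_force: [0.4, -0.6, 0.2]
opening: 0.406
```

send_rows --pt "0 0 0 0 0 0" --pt "0 0 0 0 0 0" --pt "0 0 0 0 0 0" --pt "0 0 0 0 0 0" --pt "0 0 0 0 0 0" --pt "0 0 0 0 0 0" --gripper 0

```text
clock: 31.85
eef_pos: [459.0, -144.5, 1.1]
tcp_rot: [-1.57, -0.0, -1.663]
contact_force: [-1.1, 0.1, 5.4]
opening: 0.178
```

```bash
python3 -c "
from h import *
plan([459.1,-144.5,1],np.radians(-95.2))
grab('wrist','w25')"
```

```text
t 31.9 pos [ 459.  -144.5    1.1] rot [-89.97  -0.   -95.28] F [-1.1  0.1  5.4] op 0.178
shift mm [0.  0.1 0.1] turn deg [-0.03 -0.08  0.  ]
```

View pics/w25.png

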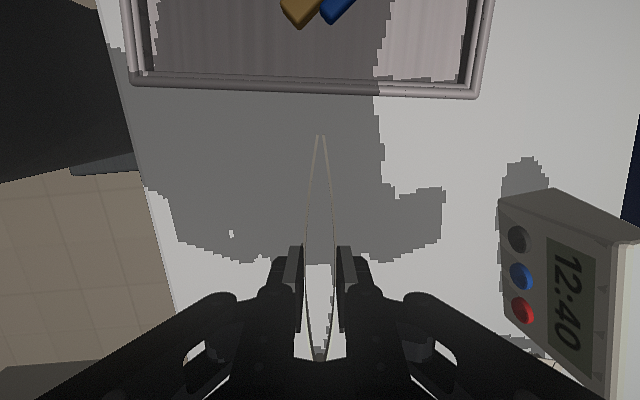

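The forceps are gripped across the middle (opening 0.178, about 18 mm on the same offset as the posts). Lifting.

send_rows --pt "0 -0.004 0 0 0 0" --pt "0 -0.01 0 0 0 0" --pt "0 -0.025 0 0 0 0" --pt "0 -0.03 0 0 0 0" --pt "0 -0.02 0 0 0 0" --pt "0 0 0 0 0 0" --pt "0 0 0 0 0 0"

```text
clock: 32.6
eef_pos: [458.9, -144.5, 90.2]
tcp_rot: [-1.569, -0.0, -1.663]
contact_force: [-0.0, -0.1, -0.9]
opening: 0.178
```

```bash
python3 -c "
from h import *
plan([433.9,15.7,60],np.radians(-97.15))
f=grab('wrist','w26'); P=cloud(f)
k=(P[...,2]>70)&(P[...,2]<110)&(P[...,1]>-130)&(abs(P[...,0]-460)<20)&(P[...,1]<-75); q=P[k]
for a in range(-130,-75,8):
  s=q[(q[:,1]>a)&(q[:,1]<a+8)]; print(a,len(s),np.median(s[:,2]) if len(s) else 0, s[:,0].min() if len(s) else 0,s[:,0].max() if len(s) else 0)"
```

```text
t 32.6 pos [ 458.9 -144.5   90.2] rot [-8.992e+01 -2.000e-02 -9.528e+01] F [-0.  -0.1 -0.9] op 0.178
shift mm [-157.2   30.1  -39.7] turn deg [-0.08  1.87  0.02]
-130 92 94.8362207817287 453.4700795206634 468.89559485453714
-122 95 94.42178552155903 455.1601389752171 468.91551202883653
-114 95 93.77450888321505 456.4820896337387 468.82851865861386
-106 97 93.09358835499916 458.18900250278915 468.5711104385977
-98 97 92.65596360863867 460.3375439923149 468.0933328277359
-90 93 92.15044367473931 462.4455517744846 467.75236051961406
-82 0 0 0 0
```

View pics/w26.png

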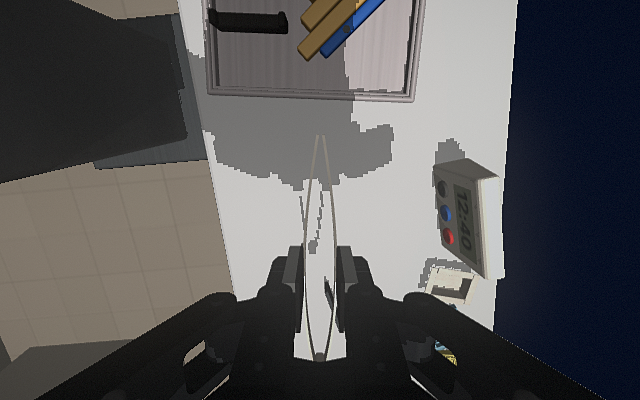

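The forceps hang about 3–4° nose-down, which the rests will level. Moving over them.

send_rows --pt "-0.025 0 -0.006 0 0 0" --pt "-0.035 0 -0.009 0 0 0" --pt "-0.035 0 -0.009 0 0 0" --pt "-0.035 0 -0.009 0 0 0" --pt "-0.0272 0 -0.0067 0 1.9 0" --pt "0 0.02 0 0 0 0" --pt "0 0.015 0 0 0 0" --pt "0 0 0 0 0 0"

```text
clock: 33.45
eef_pos: [431.5, 16.0, 52.5]
tcp_rot: [-1.576, -0.001, -1.695]
contact_force: [-0.2, -0.9, 0.4]
opening: 0.18
```

send_rows --pt "0 0.01 0 0 0 0" --pt "0 0 0 0 0 0" --pt "0 0 0 0 0 0"

```text
clock: 33.75
eef_pos: [433.6, 15.6, 44.6]
tcp_rot: [-1.571, -0.0, -1.697]
contact_force: [0.2, 0.3, 0.0]
opening: 0.182
```

```bash
python3 -c "
from h import *
plan([433.9,15.7,20],np.radians(-97.15))
f=grab('wrist','w27'); grab('scene','s27'); P=cloud(f)
k=(P[...,2]>40)&(P[...,2]<70)&(P[...,1]>25)&(abs(P[...,0]-440)<25)&(P[...,1]<90); q=P[k]
for a in range(25,90,8):
  s=q[(q[:,1]>a)&(q[:,1]<a+8)]; print(a,len(s),np.median(s[:,2]) if len(s) else 0, s[:,0].min() if len(s) else 0,s[:,0].max() if len(s) else 0)
g=load('s27')['frame'][160:270,240:370,::-1]; cv2.imwrite('pics/s27z.png',cv2.resize(g,None,fx=5,fy=5,interpolation=cv2.INTER_CUBIC))"
```

```text
t 33.8 pos [433.6  15.6  44.6] rot [-90.02  -0.   -97.2 ] F [0.2 0.3 0. ] op 0.182
shift mm [-0.2 24.6  0.3] turn deg [ 0.02 -0.05  0.  ]
25 448 57.57849740817028 421.56100083960155 445.54831689418245
33 94 49.049795791843735 429.59572526064943 444.3620569705897
41 95 48.649936362318584 431.1096683973324 444.6095846757074
49 96 48.14495108153126 433.10252314337447 444.64947185919385
57 99 47.44882885887577 435.10218531887205 444.6107656303167
65 106 46.96845742243542 437.44664897549643 444.39255168298314
73 49 46.61886362011535 439.8162956552676 444.2569682194999
81 0 0 0 0
89 0 0 0 0
```

View pics/w27.png

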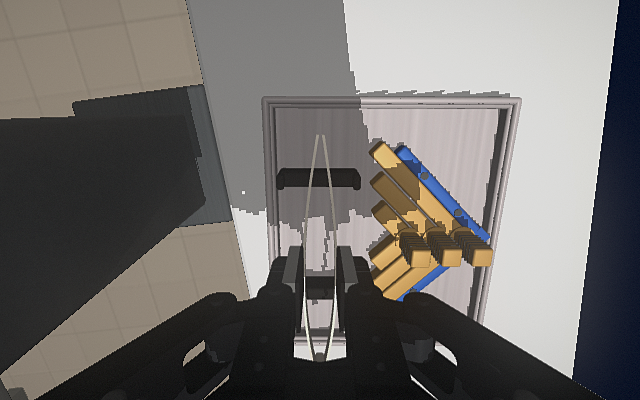

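View pics/s27z.png

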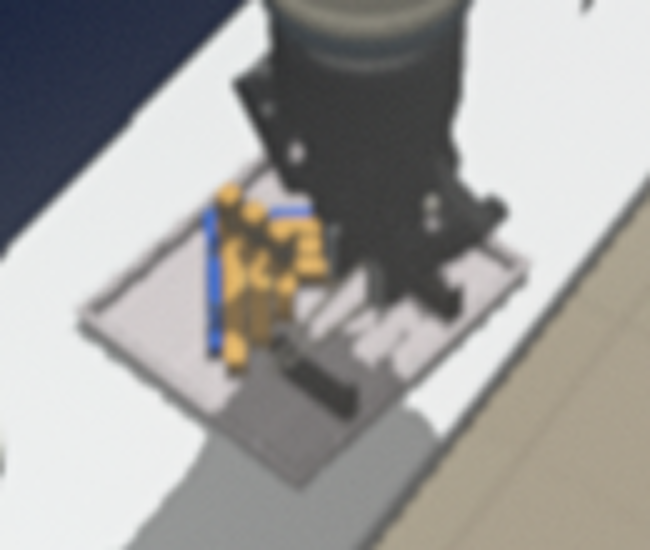

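The forceps are centred over both rests, the far one at (318,180). The posts at (410,250) are clear of the fingers. Lowering.

send_rows --pt "0 0.008 0 0 0 0" --pt "0 0.008 0 0 0 0" --pt "0 0.004 0 0 0 0" --pt "0 0.002 0 0 0 0" --pt "0 0 0 0 0 0" --pt "0 0 0 0 0 0"

```text
clock: 34.45
eef_pos: [433.7, 15.8, 22.7]
tcp_rot: [-1.571, -0.0, -1.696]
contact_force: [0.7, 0.2, 0.6]
opening: 0.177
```

send_rows --pt "0 0.0015 0 0 0 0" --pt "0 0 0 0 0 0" --pt "0 0 0 0 0 0"

```text
clock: 34.75
eef_pos: [433.7, 15.8, 21.3]
tcp_rot: [-1.571, 0.0, -1.696]
contact_force: [-0.3, -0.9, -0.4]
opening: 0.179
```

```bash
python3 -c "
from h import *
plan([433.9,15.7,20],np.radians(-97.15))
f=grab('wrist','w28'); P=cloud(f)
k=(P[...,2]>21)&(P[...,2]<34)&(P[...,1]>25)&(abs(P[...,0]-440)<15)&(P[...,1]<90); q=P[k]
for a in range(25,90,8):
  s=q[(q[:,1]>a)&(q[:,1]<a+8)]; print(a,len(s),np.percentile(s[:,2],[50,90]).round(1) if len(s) else 0)"
```

```text
t 34.8 pos [433.7  15.8  21.3] rot [-89.99   0.   -97.18] F [-0.3 -0.9 -0.4] op 0.179
shift mm [0.  1.3 0.2] turn deg [-0.01 -0.03 -0.  ]
25 174 [26.7 32.2]
33 93 [25.8 26.5]
41 93 [25.1 26. ]
49 98 [24.8 25.6]
57 97 [24.2 24.8]
65 104 [23.6 24.4]
73 52 [22.9 23.6]
81 0 0
89 0 0
```

send_rows --pt "0 0.0007 0 0 0 0" --pt "0 0 0 0 0 0" --pt "0 0.0006 0 0 0 0" --pt "0 0 0 0 0 0" --pt "0 0 0 0 0 0"

```text
clock: 35.3
eef_pos: [433.7, 15.8, 19.9]
tcp_rot: [-1.571, 0.0, -1.696]
contact_force: [-0.1, -0.5, -0.1]
opening: 0.179
```

send_rows --pt "0 0.0005 0 0 0 0" --pt "0 0 0 0 0 0" --pt "0 0 0 0 0 0"

```text
clock: 35.6
eef_pos: [433.7, 15.8, 19.7]
tcp_rot: [-1.571, 0.0, -1.696]
contact_force: [-1.8, 0.7, 7.0]
opening: 0.18
```

```bash
python3 -c "
from h import *
plan([433.9,15.7,20],np.radians(-97.15))
f=grab('wrist','w29'); P=cloud(f)
k=(P[...,2]>19)&(P[...,2]<34)&(P[...,1]>25)&(abs(P[...,0]-440)<15)&(P[...,1]<90); q=P[k]
for a in range(25,90,8):
  s=q[(q[:,1]>a)&(q[:,1]<a+8)]; print(a,len(s),np.percentile(s[:,2],[50,90]).round(1) if len(s) else 0)"
```

```text
t 35.6 pos [433.7  15.8  19.7] rot [-89.99   0.   -97.18] F [-1.8  0.7  7. ] op 0.18
shift mm [ 0.1 -0.3  0.2] turn deg [-0.01 -0.03 -0.  ]
25 196 [25.4 32.6]
33 93 [24.  24.8]
41 156 [23.  24.2]
49 311 [19.6 23.3]
57 99 [22.4 23.2]
65 102 [21.8 22.7]
73 54 [21.4 22.3]
81 0 0
89 0 0
```

View pics/w29.png

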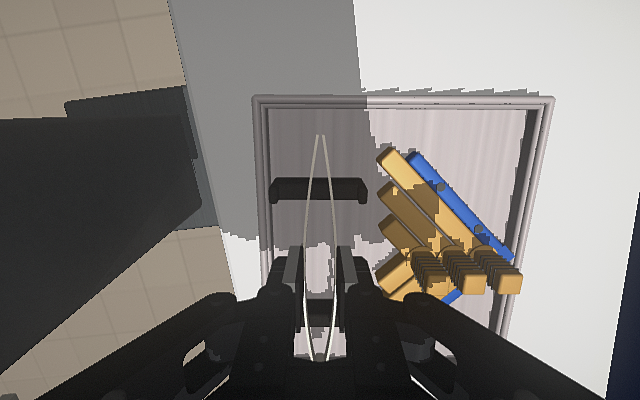

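Contact at 7 N, exactly at the expected height, with both ends over the rests. Releasing with a small opening, then rising straight up.

send_rows --pt "0 0 0 0 0 0" --pt "0 0 0 0 0 0" --pt "0 0 0 0 0 0" --pt "0 0 0 0 0 0" --gripper 0.35

```text
clock: 36.05
eef_pos: [433.6, 15.8, 19.3]
tcp_rot: [-1.571, -0.0, -1.696]
contact_force: [0.1, 0.7, -0.6]
opening: 0.348
```

send_rows --pt "0 -0.01 0 0 0 0" --pt "0 -0.02 0 0 0 0" --pt "0 -0.04 0 0 0 0" --pt "0 -0.04 0 0 0 0" --pt "0.03 -0.03 0 0 0 0" --pt "0.04 0 0 0 0 0" --pt "0.04 0 0 0 0 0" --pt "0.04 0 0 0 0 0"

```text
clock: 36.85
eef_pos: [414.7, -134.4, 160.6]
tcp_rot: [-1.569, -0.0, -1.695]
contact_force: [0.6, 0.6, 0.2]
opening: 0.349
```

send_rows --pt "0 0 0 0 0 0" --pt "0 0 0 0 0 0" --pt "0 0 0 0 0 0"

```text
clock: 37.15
eef_pos: [414.8, -132.4, 159.6]
tcp_rot: [-1.571, 0.0, -1.696]
contact_force: [-1.0, 0.6, 0.8]
opening: 0.35
```

```bash
python3 -c "
from h import *
plan([433.9,15.7,20],np.radians(-97.15))
f=grab('wrist','w30'); grab('scene','s30'); grab('top','t30')
for n,a,b,c,d in [('s30',80,330,200,430),('t30',150,245,190,500)]:
  g=load(n)['frame'][a:b,c:d,::-1]; cv2.imwrite('pics/'+n+'z.png',cv2.resize(g,None,fx=2.4,fy=2.4,interpolation=cv2.INTER_CUBIC))
nest(f,[('N',14.8,None,-3,48)])
q,C=forceps(f,20.5,32,(410,460,-60,90))
for a in range(-50,85,10):
  s=q[(q[:,1]>a)&(q[:,1]<a+10)]; print(a,len(s),np.percentile(s[:,2],[50,90]).round(1) if len(s) else 0)
"
```

```text
t 37.1 pos [ 414.8 -132.4  159.6] rot [-9.000e+01  2.000e-02 -9.717e+01] F [-1.   0.6  0.8] op 0.35
shift mm [-149.3  139.7    0.5] turn deg [ 0.   -0.02 -0.02]
+y leg N (12, 24) 486 n 3/50/97: [21.  35.1 47.3] dmax 24.0
+y leg N (24, 36) 239 n 3/50/97: [29.3 38.8 47.6] dmax 35.7
-y leg N (12, 24) 248 n 3/50/97: [ 0.9  6.5 19.7] dmax 24.0
-y leg N (24, 36) 522 n 3/50/97: [ 1.1 13.9 35.1] dmax 35.9
-y leg N (36, 48) 586 n 3/50/97: [ 1.4 16.4 30.7] dmax 48.0
-y leg N (48, 60) 443 n 3/50/97: [ 1.5 13.3 29.9] dmax 60.0
-y leg N (60, 72) 251 n 3/50/97: [ 1.2  7.6 19.4] dmax 71.8
-y leg N (72, 82) 85 n 3/50/97: [ 1.3  5.4 10. ] dmax 78.0
-y leg strip (12, 24) 102 n 3/50/97: [-6.  -3.4 -0.3] dmax 24.0
-y leg strip (24, 36) 131 n 3/50/97: [-6.4 -2.9 -0. ] dmax 36.0
-y leg strip (36, 48) 114 n 3/50/97: [-6.2 -3.3  0.1] dmax 47.8
-y leg strip (48, 60) 103 n 3/50/97: [-6.1 -3.2 -0.3] dmax 59.9
-y leg strip (60, 72) 77 n 3/50/97: [-5.9 -3.  -0.1] dmax 68.0
n 437 z [27.3 29. ]
y -45 43 x 424.7 430.0
y -39 61 x 424.1 432.4
y -33 24 x 423.8 433.8
y -27 37 x 423.5 449.8
y -21 84 x 410.2 451.2
y -15 51 x 410.0 450.5
y -9 26 x 423.9 439.9
y -3 31 x 424.4 440.6
y 3 26 x 424.9 441.2
y 9 27 x 424.4 441.9
y 15 26 x 425.4 442.5
-50 64 [28.6 29.4]
-40 64 [28.5 29.5]
-30 91 [27.  28.6]
-20 89 [26.8 28.4]
-10 49 [27.1 28. ]
0 44 [26.7 27.6]
10 36 [26.1 26.8]
20 0 0
30 0 0
40 0 0
50 0 0
60 0 0
70 0 0
80 0 0
```

View pics/w30.png

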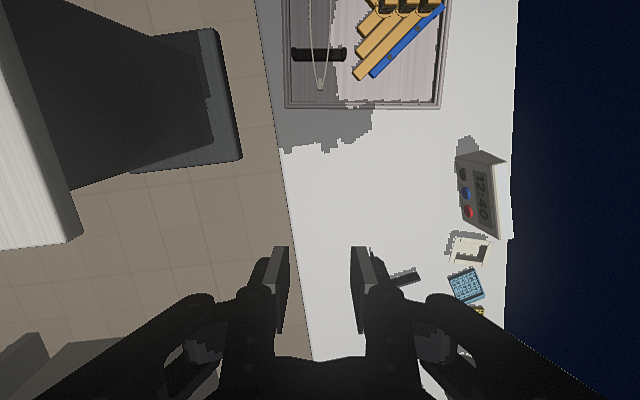

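View pics/s30z.png

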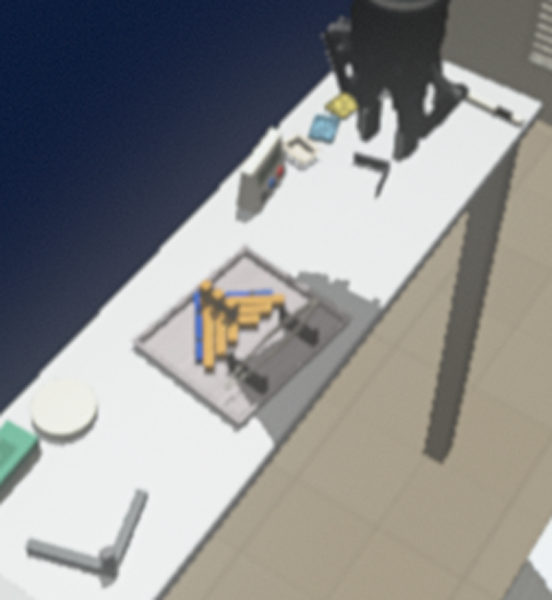

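The forceps lie over the near rest around (320,55), but the far one is out of frame. One more view from closer for the full check.

send_rows --pt "-0.03 0 0 0 0 0" --pt "-0.035 0 0 0 0 0" --pt "-0.025 0 0 0 0 0" --pt "0 0 0 0 0 0" --pt "0 0 0 0 0 0" --pt "0 0 0 0 0 0"

```text
clock: 37.9
eef_pos: [426.1, -43.8, 159.4]
tcp_rot: [-1.571, -0.0, -1.695]
contact_force: [0.2, -0.5, 0.1]
opening: 0.348
```

```bash
python3 -c "
from h import *
f=grab('wrist','w31')
nest(f,[('N',14.8,None,-3,48)])
def prof(f,zlo,zhi,box,y0):
  P=cloud(f); k=(P[...,2]>zlo)&(P[...,2]<zhi)&(P[...,0]>box[0])&(P[...,0]<box[1])&(P[...,1]>box[2])&(P[...,1]<box[3]); q=P[k]
  for a in range(box[2],box[3],12):
    s=q[(q[:,1]>=a)&(q[:,1]<a+12)]
    if len(s)>3: print(a+6-y0,len(s),'top',np.percentile(s[:,2],[50,90]).round(1),'x',s[:,0].min().round(1),s[:,0].max().round(1))
print('now');prof(f,20.8,32,(418,452,-54,90),15.7)
print('table');prof(load('w24'),3,11,(440,475,-210,-70),-144.5)
g=f['frame'][:,:,::-1][20:220,200:500]; cv2.imwrite('pics/w31z.png',cv2.resize(g,None,fx=2.5,fy=2.5,interpolation=cv2.INTER_CUBIC))
"
```

```text
+y leg N (12, 24) 462 n 3/50/97: [ 1.2 31.3 46.9] dmax 24.0
+y leg N (24, 36) 548 n 3/50/97: [ 1.1 17.2 46.4] dmax 35.9
+y leg N (36, 48) 506 n 3/50/97: [ 1.1 15.8 31.3] dmax 48.0
+y leg N (48, 60) 393 n 3/50/97: [ 0.9 12.3 28.9] dmax 59.7
+y leg N (60, 72) 261 n 3/50/97: [ 0.5  6.9 19.5] dmax 71.8
+y leg N (72, 82) 92 n 3/50/97: [0.3 4.7 9.2] dmax 78.0
+y leg strip (12, 24) 80 n 3/50/97: [-6.5 -3.4 -0.6] dmax 23.9
+y leg strip (24, 36) 109 n 3/50/97: [-6.4 -3.6 -0.6] dmax 35.7
+y leg strip (36, 48) 99 n 3/50/97: [-6.6 -3.4 -0.8] dmax 47.7
+y leg strip (48, 60) 105 n 3/50/97: [-6.5 -3.7 -0.8] dmax 60.0
+y leg strip (60, 72) 73 n 3/50/97: [-6.7 -3.6 -0.9] dmax 67.5
-y leg N (12, 24) 494 n 3/50/97: [ 1.6 31.6 47.2] dmax 24.0
-y leg N (24, 36) 482 n 3/50/97: [ 1.7 18.2 46.7] dmax 36.0
-y leg N (36, 48) 452 n 3/50/97: [ 2.  16.3 31.2] dmax 48.0
-y leg N (48, 60) 336 n 3/50/97: [ 1.8 13.9 30. ] dmax 59.8
-y leg N (60, 72) 196 n 3/50/97: [ 1.2  7.8 20.4] dmax 71.7
-y leg N (72, 82) 61 n 3/50/97: [ 1.7  6.2 10. ] dmax 77.5
-y leg strip (12, 24) 68 n 3/50/97: [-5.9 -2.8 -0.4] dmax 24.0
-y le
[... 400 characters left out ...]
 450.8
-15.7 48 top [27.  27.7] x 424.6 441.4
-3.6999999999999993 49 top [26.2 27.2] x 424.5 442.8
8.3 54 top [25.3 26.4] x 426.0 444.2
20.3 51 top [24.2 25.1] x 429.2 444.8
32.3 68 top [23.7 25.7] x 418.2 444.9
44.3 64 top [22.8 25.6] x 418.1 444.9
56.3 37 top [21.7 22.9] x 438.0 444.6
table
-59.5 113 top [ 9.7 10.3] x 451.0 461.0
-47.5 95 top [ 8.9 10.2] x 449.8 461.3
-35.5 63 top [ 9.2 10. ] x 449.6 463.8
-23.5 65 top [8.6 9.6] x 449.6 465.5
-11.5 60 top [7.7 8.9] x 449.4 467.3
0.5 64 top [7.1 8. ] x 449.8 467.8
12.5 67 top [6.4 7. ] x 451.0 468.5
24.5 56 top [5.6 6.4] x 453.8 468.5
36.5 62 top [4.7 5.6] x 456.3 468.4
48.5 54 top [4.2 5.1] x 458.9 467.9
60.5 28 top [3.6 4.2] x 462.1 467.1
```

View pics/w31z.png

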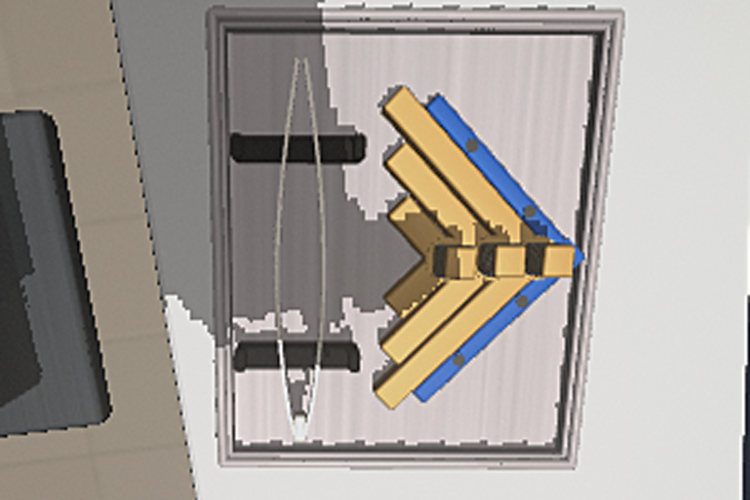

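The forceps' height profile matches the one on the table plus 19 mm, so they lie flat on both rests. The three angles are nested and parallel in the V. A quick check that the grey angle and bracket haven't moved, then I'll hand in.

```bash
python3 -c "
from h import *
a,b=load('scene0'),load('s30')
for n,box in (('grey',(380,520,195,330)),('bracket',(450,520,-262,-212))):
  for f in (a,b):
    P=cloud(f); k=(P[...,0]>box[0])&(P[...,0]<box[1])&(P[...,1]>box[2])&(P[...,1]<box[3])&(P[...,2]>6)&(P[...,2]<45); q=P[k]; print(n,k.sum(),q.mean(0).round(1))
from rig import r
print(r.sense()['clock'], r.sense()['contact_force']); r.sign_off()"
```

```text
grey 447 [441.3 252.5  14.7]
grey 432 [441.9 254.2  14.9]
bracket 95 [ 477.5 -240.3   13. ]
bracket 83 [ 477.7 -238.5   13.2]
37.95 [ 0.90712455 -0.70305339 -0.6315133 ]
the job is handed in; nothing more can be done
```

The set is packed and the job is handed in, at about 38 s of the 144 s allowed. I nested the large, medium and small brass angles in the blue V holder in that order, then laid the forceps across the two black rests.

- **Angles:** the last wrist view shows all three flat on the tray floor, with their legs parallel to within about a degree. The gaps are roughly 0.5–2 mm per leg, between the large angle and the strips and between neighbouring angles.
- **Forceps:** they sit centred over both rests and inside the end nubs. Their height profile matches the one measured on the table, raised by about 19 mm to the rest tops, so they lie flat.
- **Parts left alone:** I never touched the grey angle or the bracket. In the scene camera their mean positions before and after agree to about 2 mm. That is within calibration and pixel noise, but it can't rule out a shift smaller than that.
- **Robot:** the gripper was well clear of everything at hand-in, with only noise (about 1 N) on the force reading.

No check failed. A few leg fits went wrong where the fingers or a post hid part of an angle, and I remeasured from a clearer view wherever a move depended on it.

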